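# Make up the jam kit and the mash kit

### The job

Make up two cooking kits from the things on the drainer: the red-lidded jar and the yellow funnel go in the blue tray, and the steel masher and the white ramekin go in the green tray, one thing to each compartment (either way round), each standing flat on the compartment floor the same way up as now. Set everything down rather than dropping it, and leave the white-lidded jar and the brown ramekin where they are.

Things in the scene. Friction and masses are not known exactly. Their poses are not given: they have to be found in the camera images.
- tray_blue: shallow blue plastic kit tray, fixed to the drainer, 130 mm (own x) by 240 mm (own y), rim 14 mm high; walls 4 mm, floor 4 mm thick; origin at the centre of its underside. A cross wall as high as the rim splits it into two equal open compartments, 122 mm (x) by 114 mm (y) inside, centred 59 mm either side of the origin along own y.
- tray_green: shallow green plastic kit tray, fixed to the drainer, 130 mm (own x) by 240 mm (own y), rim 14 mm high; walls 4 mm, floor 4 mm thick; origin at the centre of its underside. A cross wall as high as the rim splits it into two equal open compartments, 122 mm (x) by 114 mm (y) inside, centred 59 mm either side of the origin along own y.
- funnel: yellow plastic funnel standing mouth down, 84 mm diameter at the mouth and 105 mm high; the cone ends 62 mm up and the upright spout above it is 18 mm in diameter; origin at the centre of the mouth's underside, z up along the spout.
- jar: closed clear glass jar with a red screw lid, 62 mm diameter and 90 mm high, standing upright; origin at the centre of its underside, z up through the lid.
- jar_spare: closed clear glass jar with a white screw lid, 62 mm diameter and 90 mm high, standing upright; origin at the centre of its underside, z up through the lid. It stays where it is.
- masher: steel potato masher standing on its slotted plate, which is 64 mm (own x) by 80 mm (own y) and 5 mm thick; two thin uprights 33 mm either side of the middle carry a level round handle, 24 mm thick, 90 mm long along own y, axis 115 mm above the underside (127 mm high over all); origin at the centre of the plate's underside, z up.
- ramekin: small round white ceramic ramekin, open at the top, 64 mm diameter at the foot and 68 mm at the rim, 45 mm high, walls 5 mm; origin at the centre of its underside, z up.
- ramekin_brown: small round terracotta-brown ramekin, open at the top, 64 mm diameter at the foot and 68 mm at the rim, 45 mm high, walls 5 mm; origin at the centre of its underside, z up. It stays where it is.
Things that resemble listed ones, but are neither listed nor needed, are in the scene too. What is meant by the funnel is not turquoise, and is the smaller of those in its own colour.

How it is judged:
By the outcome, as a careful person would: the job done as asked, in the order asked, and still so for the second after the job is handed in, with the robot touching nothing.
It also fails if it takes over 120 s, if anything falls off the work surface, if the arm or the gripper's body presses on something with over 40 N, if the wrist force passes 120 N, or if a joint passes its speed limit or range.

### The arm

A 7-joint arm with a two-finger parallel gripper is mounted at the origin on the work surface. World frame = base frame: x ahead of the robot, y to its left, z up, the work surface at z = 0. Lengths are in m, angles in rad, forces in N, time in s.
With the tool pointing down it reaches from about 0.35 to 0.9 m from the base axis. Payload 7.2 kg.
Tool frame: the origin (TCP) lies midway between the tips of the shut fingers; the grasp point (between the pads) lies 19 mm behind it; x points along the fingers, y is the direction in which the jaws open and shut, and the axes are right-handed (so a half turn about x gives the same grasp; the last joint's range is limited). The gripper opens to 85 mm and grips with 20 to 120 N. Pads are 22 mm wide; open, the fingers measure 114 mm over their backs; the gripper's body (76 mm by 85 mm) begins 54 mm behind the grasp point. The pads swing forward as they close: fully open they stand 13 mm farther back than shut.
Start: joints at [1.19, 0.411, -0.013, 1.596, 0.006, 1.134, -0.082], TCP at [0.192, -0.595, 0.195] pointing down, gripper open.
Joint ranges: [-2.95, 2.95], [-0.29, 1.99], [-1.47, 1.44], [0.14, 2.54], [-1.03, 4.17], [0.13, 1.85], [-2.86, 2.86]. Speed limits (rad/s): [2.39, 2.39, 3.01, 3.01, 3.14, 3.14, 3.14].

### API

Orientations are given as [roll, pitch, yaw] about the fixed x, y, z axes, in that order (R = Rz(yaw) Ry(pitch) Rx(roll)).
In Python, from bench import r gives the robot as it stands.
- The arm moves only by the tool drive_tool, never from a script. Its argument "series" is a list of rows, each an object with "travel": the shift along the tool's x, y, z in mm, a list of three; "rotation": the turn, a rotation vector about the tool's x, y, z in rad, a list of three; "gripper": the finger opening in mm, from 0 to 85.4. In form: [{"travel": [tx, ty, tz], "rotation": [rx, ry, rz], "gripper": gripper}, ...]. A call has 1 to 20 rows; each row is the pose to reach, as a shift and turn from the pose commanded when the call began, along the tool's axes at that moment; what a row does not reach only later rows make up. A row lasts 1/12 s, in which the tool goes at most 41.7 mm and 7.16 degrees, less where a joint would pass 70% of its speed; a pose out of reach is approached as far as the arm can. A call with a gripper value outside its range is refused whole. The fingers move at their own pace and stop on an object; "grip_force" is the grip in N (left out, the last holds). Time passes only in rows, so rows that repeat a pose let the fingers close. It gives the time, the measured TCP pose, the force and the opening at its end, in the units of the state.
- r.get_obs(): the state, without advancing time (a new reading comes with each control period).
- r.grab_frame(name): name is "side" or "top"; returns the picture (480x640x3 uint8, red, green, blue); there is no depth.
- r.camera_model(name): a dict with "K" (3x3 intrinsics, pixels), "position" and "orientation" of the camera in the world. Camera axes: x right, y down, z forward; pixel columns grow to the right and rows downward; lengths in m; the calibration is good to about 2 mm. A picture is of the moment at which its call begins. camera_model takes no time and is no camera call.
- r.close_job(): hands the job in, once; it reports no verdict.
The state is a dict: "time_s": time; "joint_pos": joint angles; "qd": joint speeds; "tau": joint torques, N m; "tcp_pos": TCP position; "tool_rot": TCP orientation; "contact_force": force on the tool from outside, world axes, zero at the start; "torque": the same for the moment, N m; "finger_gap": opening from 0.0 (shut) to 1.0 (fully open).
Only numpy, scipy, OpenCV 4.12 (cv2) and the standard library are available. Lean on these libraries where they do the work, as an engineer would, in place of code of your own. Each camera call takes 0.05 s, during which the arm holds its last target.

## Working session

There is one attempt and no reset: what is moved stays moved. The work goes in short steps, Python scripts to look and compute and a tool call to move; the robot and the scene stay as the last step left them, time stands still between calls to the robot, and variables do not carry over. Pictures are saved under pics/ and viewed, and the job is handed in when it is done.

Besides the shell and the picture viewer there is one more tool, called after "Call:" as a command line: name --argument value ..., lists and objects as JSON in quotes. drive_tool: Moves the arm, as the interface text tells. Its arguments: {"type":"object","properties":{"series":{"type":"array"},"grip_force":{"type":"number"}},"required":["series"]}

```bash
ls; mkdir -p pics; python3 - <<'E'
from bench import r
import cv2
for n in("side","top"):
    cv2.imwrite(f"pics/{n}0.png",r.grab_frame(n)[:,:,::-1]); print(n,r.camera_model(n))
print(r.get_obs())
E
```

```text
pics
side {'K': array([[524.22372764,   0.        , 320.54135809],
       [  0.        , 524.22372764, 243.74601205],
       [  0.        ,   0.        ,   1.        ]]), 'position': array([0.2729761 , 0.75033782, 0.97044244]), 'orientation': array([-2.45538902,  0.01849808, -2.90875683])}
top {'K': array([[588.62292227,   0.        , 316.18985248],
       [  0.        , 588.62292227, 244.97288695],
       [  0.        ,   0.        ,   1.        ]]), 'position': array([0.19345043, 0.0136095 , 1.25456837]), 'orientation': array([-2.92439187e+00, -1.87191320e-03, -1.55448530e+00])}
{'time_s': 0.1, 'joint_pos': array([ 1.18979998,  0.41184187, -0.01273236,  1.59692158,  0.00559513,
        1.13433515, -0.08218729]), 'qd': array([-0.00157353, -0.0010896 , -0.00116548, -0.00212979,  0.00059415,
        0.00028932, -0.00100094]), 'tau': array([ 2.08407029e-03, -6.01835918e+01,  6.84179440e-01, -3.00089765e+01,
        1.40283478e-02,  6.40510159e-03, -1.74035046e-05]), 'tcp_pos': array([ 0.19214768, -0.59421221,  0.1941393 ]), 'tool_rot': array([-1.50867651,  1.5693259 ,  1.94576581]), 'contact_force': array([ 0.18230334,  0.14300625, -0.61208681]), 'torque': array([-0.03070673, -0.01514114, -0.01804023]), 'finger_gap': 1.0011522165540598}
```

View pics/side0.png

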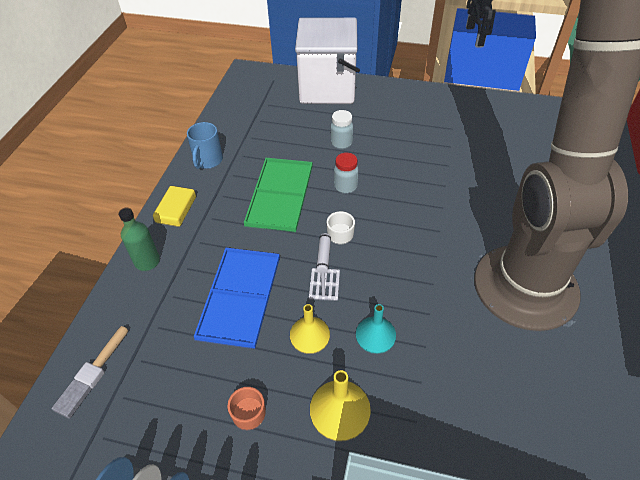

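View pics/top0.png

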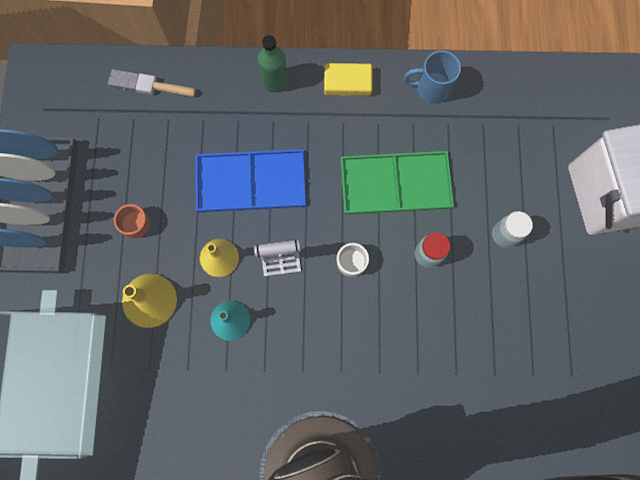

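```bash
cat > h.py <<'E'
from bench import r
import numpy as np, cv2
from scipy.spatial.transform import Rotation as R
class Cam:
    def __init__(s,n):
        m=r.camera_model(n); s.K=m["K"]; s.p=np.array(m["position"]); s.R=R.from_euler('xyz',m["orientation"]).as_matrix()
    def proj(s,X):
        c=(np.atleast_2d(X)-s.p)@s.R; q=c@s.K.T; return q[:,:2]/q[:,2:]
    def ray(s,uv):
        d=s.R@np.linalg.solve(s.K,[uv[0],uv[1],1]); return d/np.linalg.norm(d)
    def plane(s,uv,z):
        d=s.ray(uv); return s.p+d*(z-s.p[2])/d[2]
def tri(a,ua,b,ub):
    da,db=a.ray(ua),b.ray(ub)
    t=np.linalg.lstsq(np.c_[da,-db],b.p-a.p,rcond=None)[0]
    A,B=a.p+da*t[0],b.p+db*t[1]; return (A+B)/2,np.linalg.norm(A-B)*1000
S,T=Cam("side"),Cam("top")
E
python3 - <<'E'
from h import *
np.set_printoptions(precision=4,suppress=True)
o=r.get_obs();print(T.proj(o["tcp_pos"]),S.proj(o["tcp_pos"]))
print(R.from_euler('xyz',o["tool_rot"]).as_matrix())
im={n:cv2.imread(f"pics/{n}0.png") for n in("side","top")}
rng={'blue':((108,150,120),(125,255,255)),'green':((50,120,60),(75,255,255)),'yellow':((22,120,80),(35,255,255)),'red':((172,120,80),(180,255,255)),'brown':((3,100,60),(14,255,255)),'white':((0,0,185),(180,30,255))}
for n,i in im.items():
    hsv=cv2.cvtColor(i,cv2.COLOR_BGR2HSV)
    for c,(lo,hi) in rng.items():
        m=cv2.inRange(hsv,lo,hi)
        if c=='red': m|=cv2.inRange(hsv,(0,150,80),(2,255,255))
        for k in cv2.findContours(m,cv2.RETR_EXTERNAL,cv2.CHAIN_APPROX_NONE)[0]:
            if 150<cv2.contourArea(k)<12000:
                b=cv2.boundingRect(k);mm=cv2.minAreaRect(k)
                if 100<b[0]<560 and b[1]>100: print(n,c,cv2.contourArea(k),b,np.round(cv2.boxPoints(mm) if c in('blue','green') else mm[0],1).tolist())
for n in im:
    i=im[n]; x0,y0=(180,140) if n=='top' else (190,100)
    w,h=(300,210) if n=='top' else (230,270)
    cv2.imwrite(f"pics/{n}z.png",cv2.resize(i[y0:y0+h,x0:x0+w],None,fx=2.2 if n=='side' else 2.66,fy=2.2 if n=='side' else 2.66,interpolation=cv2.INTER_CUBIC))
E
```

```text
[[660.9459 381.4088]] [[470.2233  54.2224]]
[[-0.0005  0.3078 -0.9515]
 [ 0.0014 -0.9515 -0.3078]
 [-1.     -0.0015  0.0001]]
side blue 5508.0 (194, 247, 85, 102) [[192.8000030517578, 338.3999938964844], [220.10000610351562, 238.1999969482422], [279.79998779296875, 254.5], [252.5, 354.70001220703125]]
side green 3479.5 (244, 158, 68, 74) [[242.8000030517578, 224.89999389648438], [261.6000061035156, 149.60000610351562], [312.6000061035156, 162.39999389648438], [293.79998779296875, 237.6999969482422]]
side yellow 2915.0 (310, 370, 61, 71) [339.3, 409.7]
side yellow 1203.0 (290, 304, 40, 50) [307.0, 331.6]
side yellow 1091.0 (153, 186, 43, 40) [174.1, 205.3]
side red 294.0 (336, 153, 21, 18) [346.0, 161.5]
side brown 1210.0 (227, 387, 38, 43) [247.1, 407.7]
side white 814.5 (309, 265, 31, 35) [324.1, 282.0]
side white 184.5 (318, 236, 12, 28) [324.1, 249.4]
side white 654.5 (327, 211, 28, 33) [340.5, 227.0]
side white 238.5 (332, 110, 20, 17) [341.5, 118.0]
top blue 6010.0 (196, 149, 110, 62) [[193.1999969482422, 154.10000610351562], [302.70001220703125, 148.6999969482422], [305.5, 205.5], [196.0, 210.89999389648438]]
top green 5990.0 (341, 151, 113, 63) [[340.29998779296875, 156.5], [450.0, 150.39999389648438], [453.1000061035156, 207.3000030517578], [343.5, 213.39999389648438]]
top yellow 2210.0 (122, 274, 55, 53) [149.0, 300.0]
top yellow 1073.5 (200, 239, 39, 38) [218.8, 257.3]
top red 516.0 (423, 233, 27, 26) [436.0, 245.5]
top brown 860.5 (114, 204, 36, 34) [131.6, 220.6]
top white 314.5 (262, 259, 39, 17) [281.0, 265.9]
top white 755.5 (337, 243, 32, 32) [352.5, 258.5]
top white 206.5 (259, 242, 36, 12) [276.5, 247.1]
top white 507.0 (504, 211, 28, 26) [518.5, 224.0]
```

View pics/topz.png

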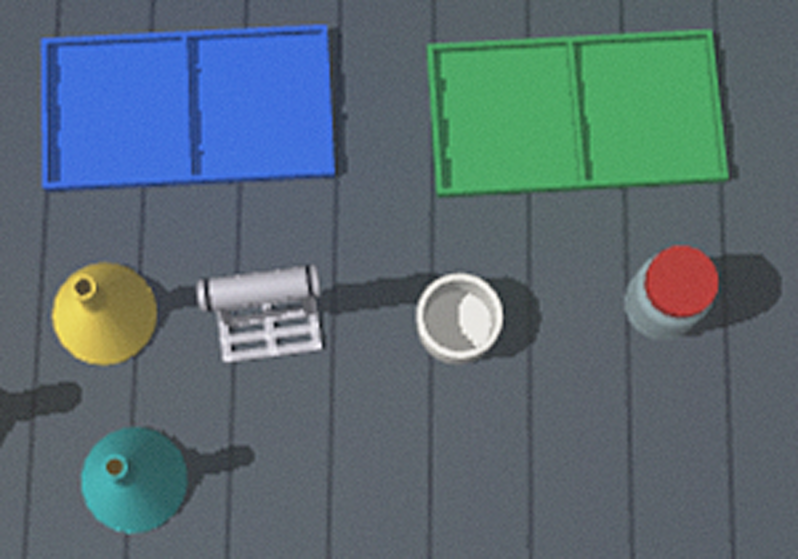

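View pics/sidez.png

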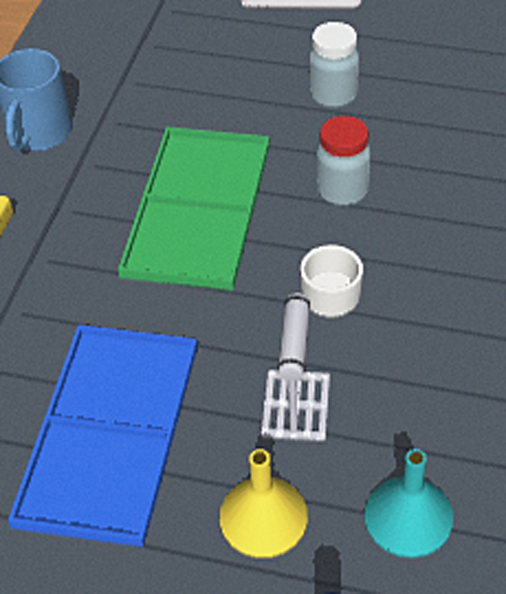

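```bash
python3 - <<'E'
from h import *
np.set_printoptions(precision=4,suppress=True)
t=lambda p:(180+(p[0]+.5)/2.66-.5,140+(p[1]+.5)/2.66-.5)
s=lambda p:(190+(p[0]+.5)/2.2-.5,100+(p[1]+.5)/2.2-.5)
P={'blue':[[(41,40),(10,524)],[(330,27),(79,326)],[(336,173),(197,340)],[(44,188),(144,543)]],
'green':[[(429,44),(119,276)],[(712,30),(169,128)],[(728,178),(269,136)],[(437,194),(233,288)]],
'spout':[[(85,287),(260,457)]],'redlid':[[(682,280),(344,133)]],'ramrim':[[(460,315),(332,268)]],
'mashends':[[(316,281),(294,298)],[(203,293),(291,366)]], 'plate':[[(324,351),(328,373)],[(224,362),(325,438)]]}
for k,v in P.items():
    for a,b in v: print(k,*tri(T,t(a),S,s(b)))
print('plane z=.014')
for k in('blue','green'):
    q=np.array([T.plane(t(a),.014) for a,b in P[k]]);q2=np.array([S.plane(s(b),.014) for a,b in P[k]])
    for Q in(q,q2):
        e=Q[1]-Q[0]; e2=Q[2]-Q[3];yw=np.arctan2((e+e2)[0],-(e+e2)[1])
        print(k,Q.mean(0),[np.linalg.norm(Q[i]-Q[i-1]).round(4) for i in range(4)],'axis ang of own y (from -y toward +x)',yw)
E
```

```text
blue [0.6706 0.2906 0.0086] 1.0245754554845505
blue [0.6886 0.0474 0.0065] 1.5717845366918914
blue [0.5589 0.0397 0.0086] 0.2261463054533215
blue [0.5414 0.2807 0.0068] 1.6864413120485935
green [ 0.675  -0.0369 -0.0009] 3.2406146869372106
green [ 0.6877 -0.275   0.0105] 2.309456380341145
green [ 0.5594 -0.2836  0.013 ] 1.5444608390256611
green [ 0.543  -0.0443  0.0025] 1.552877093557121
spout [0.439  0.2245 0.1038] 0.8306572452311758
redlid [ 0.4558 -0.2283  0.0856] 0.5033785150616106
ramrim [ 0.434  -0.0612  0.0431] 0.2842863645834742
mashends [0.4461 0.0505 0.1176] 5.895043004838025
mashends [0.432  0.1338 0.1217] 0.620052380559517
plate [0.413  0.0465 0.0005] 4.491388509060981
plate [0.4005 0.1272 0.0025] 1.010765662275563
plane z=.014
blue [0.6128 0.1638 0.014 ] [np.float64(0.1292), np.float64(0.2428), np.float64(0.1278), np.float64(0.2402)] axis ang of own y (from -y toward +x) 0.06749966805721398
blue [0.6125 0.1685 0.014 ] [np.float64(0.1295), np.float64(0.2412), np.float64(0.1291), np.float64(0.2414)] axis ang of own y (from -y toward +x) 0.07719155368370254
green [ 0.6144 -0.1594  0.014 ] [np.float64(0.1306), np.float64(0.2386), np.float64(0.1296), np.float64(0.2402)] axis ang of own y (from -y toward +x) 0.07154938937368177
green [ 0.6128 -0.1532  0.014 ] [np.float64(0.1285), np.float64(0.2472), np.float64(0.1256), np.float64(0.249)] axis ang of own y (from -y toward +x) 0.07809485697936909
```

```bash
python3 - <<'E'
from h import *
np.set_printoptions(precision=4,suppress=True)
t=lambda p:(180+(p[0]+.5)/2.66-.5,140+(p[1]+.5)/2.66-.5)
s=lambda p:(190+(p[0]+.5)/2.2-.5,100+(p[1]+.5)/2.2-.5)
for k,a,b,z in [('spout',(85,287),(260,457),.105),('lid',(682,281),(344,132),.09),('ram',(460,315.5),(332,268),.045),('funnelbase',(104,None),None,0)][:3]:
    print(k,T.plane(t(a),z),S.plane(s(b),z))
for k,a,b in [('h-',(318,281),(294,298)),('h+',(203,293),(291,366))]: print(k,T.plane(t(a),.115),S.plane(s(b),.119))
# check: drawn outlines
c=np.linspace(0,2*np.pi,60)
def circ(x,y,r_,z): return np.c_[x+r_*np.cos(c),y+r_*np.sin(c),0*c+z]
draw=[circ(.439,.2245,.009,.105),circ(.439,.2245,.042,0),circ(.456,-.228,.031,0),circ(.456,-.228,.026,.09),circ(.434,-.061,.034,.045),circ(.434,-.061,.032,0)]
u=np.array([np.sin(.16),-np.cos(.16),0]);v=np.array([np.cos(.16),np.sin(.16),0]);m=np.array([.439,.092,0])
draw.append(np.array([m+a*v*.032+b*u*.04 for a,b in((1,1),(1,-1),(-1,-1),(-1,1),(1,1))]))
draw.append(np.array([m+a*v*.012+b*u*.045+[0,0,.115] for a,b in((1,1),(1,-1),(-1,-1),(-1,1),(1,1))]))
u=np.array([np.sin(.072),-np.cos(.072),0]);v=np.array([np.cos(.072),np.sin(.072),0])
for m in((.6127,.166,.014),(.6138,-.158,.014)):
  draw.append(np.array([m+a*v*.065+b*u*.12 for a,b in((1,1),(1,-1),(-1,-1),(-1,1),(1,1))]))
for n,C,(x0,y0,w,h,f) in(('top',T,(180,140,300,210,2.66)),('side',S,(190,100,230,270,2.2))):
    i=cv2.resize(cv2.imread(f'pics/{n}0.png')[y0:y0+h,x0:x0+w],None,fx=f,fy=f)
    for d in draw: cv2.polylines(i,[np.int32(np.round((C.proj(d)+.5-[x0,y0])*f-.5))],False,(255,0,255),1)
    cv2.imwrite(f'pics/{n}chk.png',i)
E
```

```text
spout [0.4383 0.2243 0.105 ] [0.4392 0.2252 0.105 ]
lid [ 0.4538 -0.2273  0.09  ] [ 0.4555 -0.2251  0.09  ]
ram [ 0.4331 -0.061   0.045 ] [ 0.4338 -0.0595  0.045 ]
h- [0.4437 0.0492 0.115 ] [0.4488 0.0511 0.119 ]
h+ [0.4331 0.1345 0.115 ] [0.4328 0.1317 0.119 ]
```

View pics/topchk.png

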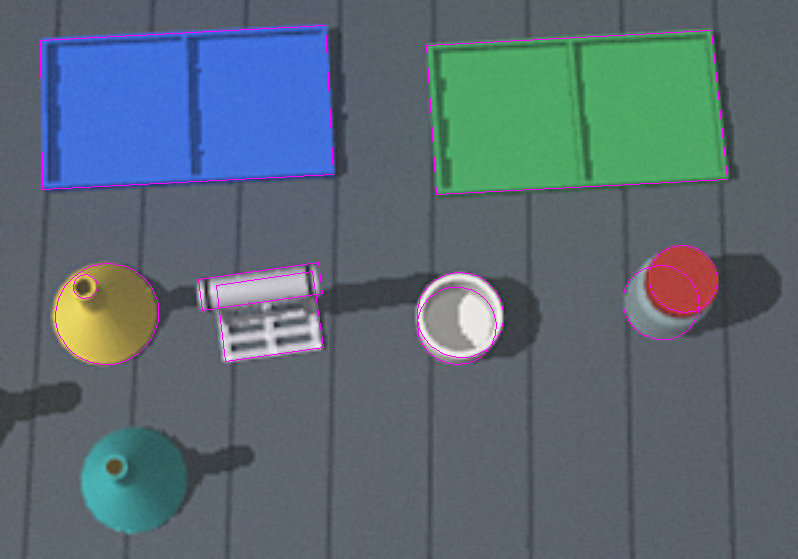

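View pics/sidechk.png

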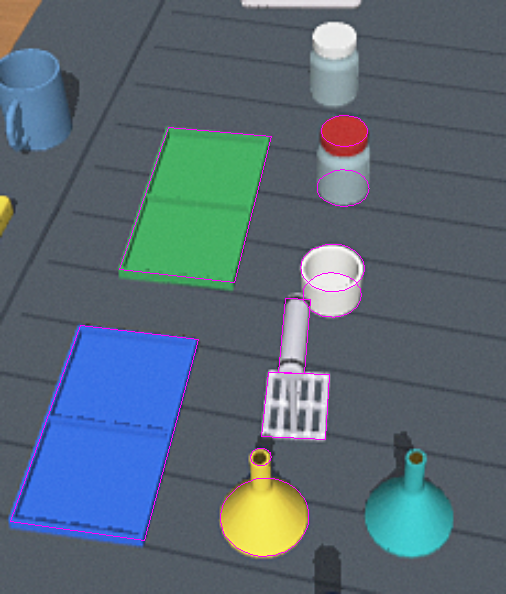

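Call:
drive_tool --series '[{"travel": [0,-15,-20],"rotation": [-0.07,0,0],"gripper": 85},{"travel": [0,-30,-40],"rotation": [-0.14,0,0],"gripper": 85},{"travel": [0,-45,-61],"rotation": [-0.21,0,0],"gripper": 85},{"travel": [0,-60,-81],"rotation": [-0.28,0,0],"gripper": 85},{"travel": [0,-75,-101],"rotation": [-0.35,0,0],"gripper": 85},{"travel": [0,-90,-121],"rotation": [-0.42,0,0],"gripper": 85},{"travel": [0,-105,-141],"rotation": [-0.49,0,0],"gripper": 85},{"travel": [0,-119,-161],"rotation": [-0.56,0,0],"gripper": 85},{"travel": [0,-134,-182],"rotation": [-0.63,0,0],"gripper": 85},{"travel": [0,-149,-202],"rotation": [-0.7,0,0],"gripper": 85},{"travel": [0,-164,-222],"rotation": [-0.77,0,0],"gripper": 85},{"travel": [0,-179,-242],"rotation": [-0.84,0,0],"gripper": 85},{"travel": [0,-194,-262],"rotation": [-0.91,0,0],"gripper": 85},{"travel": [0,-208,-282],"rotation": [-0.98,0,0],"gripper": 85},{"travel": [0,-223,-303],"rotation": [-1.05,0,0],"gripper": 85},{"travel": [0,-238,-323],"rotation": [-1.12,0,0],"gripper": 85},{"travel": [0,-253,-343],"rotation": [-1.19,0,0],"gripper": 85},{"travel": [0,-268,-363],"rotation": [-1.258,0,0],"gripper": 85},{"travel": [0,-268,-363],"rotation": [-1.258,0,0],"gripper": 85},{"travel": [0,-268,-363],"rotation": [-1.258,0,0],"gripper": 85}]'

```text
time_s: 1.77
tcp_pos: [0.4562, -0.2258, 0.1949]
tool_rot: [2.752, 1.57, 1.187]
contact_force: [0.3, -0.0, 0.4]
finger_gap: 0.996
```

```bash
cat > st.py <<'E'
from h import *
np.set_printoptions(precision=4,suppress=True)
o=r.get_obs();print(o["time_s"],o["tcp_pos"],o["contact_force"],o["finger_gap"],o["joint_pos"])
print(R.from_euler('xyz',o["tool_rot"]).as_matrix())
E
python3 st.py
```

```text
1.7667 [ 0.4562 -0.2258  0.1949] [ 0.2593 -0.0415  0.3987] 0.995862481565188 [ 0.7501  0.2501 -0.457   1.8495  0.1244  1.07    0.2506]
[[ 0.0001  1.      0.0051]
 [ 0.0004  0.0051 -1.    ]
 [-1.      0.0001 -0.0004]]
```

Call:
drive_tool --series '[{"travel": [15,-1,1],"rotation": [0,0,0],"gripper": 85},{"travel": [35,-1,2],"rotation": [0,0,0],"gripper": 85},{"travel": [55,-1,2],"rotation": [0,0,0],"gripper": 85},{"travel": [75,-1,2],"rotation": [0,0,0],"gripper": 85},{"travel": [95,-1,2],"rotation": [0,0,0],"gripper": 85},{"travel": [110,-1,2],"rotation": [0,0,0],"gripper": 85},{"travel": [125,-1,2],"rotation": [0,0,0],"gripper": 85},{"travel": [140,-1,2],"rotation": [0,0,0],"gripper": 85},{"travel": [152,-1,2],"rotation": [0,0,0],"gripper": 85},{"travel": [160,-1,2],"rotation": [0,0,0],"gripper": 85},{"travel": [165,-1,2],"rotation": [0,0,0],"gripper": 85},{"travel": [165,-1,2],"rotation": [0,0,0],"gripper": 85}]'

```text
time_s: 2.77
tcp_pos: [0.4535, -0.2301, 0.0291]
tool_rot: [-1.846, 1.569, 2.866]
contact_force: [-0.2, -0.1, 0.2]
finger_gap: 0.996
```

Call:
drive_tool --series '[{"travel": [0,0,0],"rotation": [0,0,0],"gripper": 70},{"travel": [0,0,0],"rotation": [0,0,0],"gripper": 64},{"travel": [0,0,0],"rotation": [0,0,0],"gripper": 60},{"travel": [0,0,0],"rotation": [0,0,0],"gripper": 50},{"travel": [0,0,0],"rotation": [0,0,0],"gripper": 50},{"travel": [0,0,0],"rotation": [0,0,0],"gripper": 50},{"travel": [0,0,0],"rotation": [0,0,0],"gripper": 50},{"travel": [0,0,0],"rotation": [0,0,0],"gripper": 50}]' --grip_force 50

```text
time_s: 3.43
tcp_pos: [0.4549, -0.2303, 0.0309]
tool_rot: [0.915, 1.569, -0.655]
contact_force: [0.2, -0.0, 5.7]
finger_gap: 0.621
```

```bash
python3 st.py; python3 -c "
from h import *
cv2.imwrite('pics/j1.png',cv2.resize(r.grab_frame('side')[60:260,240:460,::-1],None,fx=2.5,fy=2.5))"
```

```text
3.4333 [ 0.4549 -0.2303  0.0309] [ 0.1503 -0.021   5.7259] 0.6209590217232905 [ 0.6886  0.4618 -0.3961  2.0102  0.2656  0.7169  0.1284]
[[ 0.0014  1.     -0.    ]
 [-0.0011 -0.     -1.    ]
 [-1.      0.0014  0.0011]]
```

View pics/j1.png

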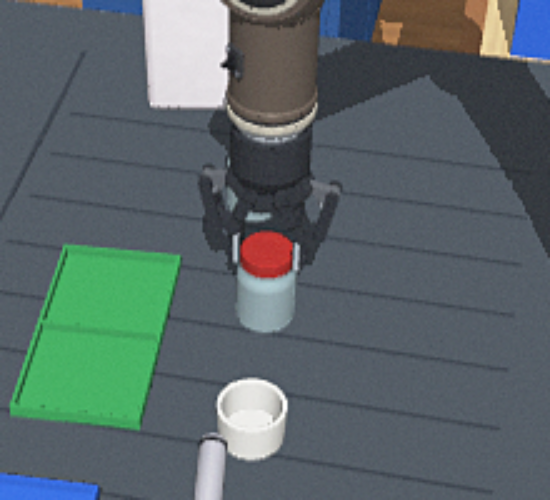

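Call:
drive_tool --series '[{"travel": [-3,0,0],"rotation": [0,0,0],"gripper": 45},{"travel": [-8,0,0],"rotation": [0,0,0],"gripper": 45},{"travel": [-15,0,0],"rotation": [0,0,0],"gripper": 45},{"travel": [-25,0,0],"rotation": [0,0,0],"gripper": 45},{"travel": [-35,0,0],"rotation": [0,0,0],"gripper": 45},{"travel": [-40,0,0],"rotation": [0,0,0],"gripper": 45},{"travel": [-40,0,0],"rotation": [0,0,0],"gripper": 45}]'

```text
time_s: 4.07
tcp_pos: [0.4553, -0.2305, 0.0717]
tool_rot: [1.066, 1.568, -0.505]
contact_force: [1.3, -1.0, -2.3]
finger_gap: 0.616
```

```bash
python3 st.py; python3 -c "
from h import *
cv2.imwrite('pics/j2.png',cv2.resize(r.grab_frame('side')[60:260,240:460,::-1],None,fx=2.5,fy=2.5,interpolation=2))"
```

```text
4.0667 [ 0.4553 -0.2305  0.0717] [ 1.3332 -0.9966 -2.3107] 0.6160355550417954 [ 0.7123  0.401  -0.4207  1.9802  0.2244  0.8019  0.1644]
[[ 0.0026  1.     -0.0002]
 [-0.0014 -0.0002 -1.    ]
 [-1.      0.0026  0.0014]]
```

View pics/j2.png

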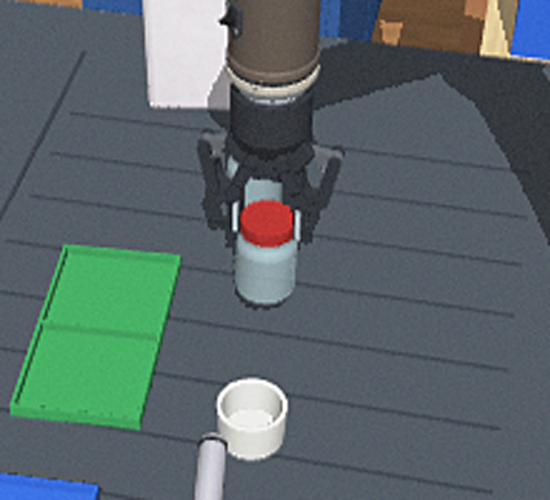

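Call:
drive_tool --series '[{"travel": [-5,10,0],"rotation": [0,0,0],"gripper": 45},{"travel": [-10,30,0],"rotation": [0,0,0],"gripper": 45},{"travel": [-15,52,0],"rotation": [0,0,0],"gripper": 45},{"travel": [-20,76,-3],"rotation": [0,0,0],"gripper": 45},{"travel": [-20,100,-10],"rotation": [0,0,0],"gripper": 45},{"travel": [-20,122,-25],"rotation": [0,0,0],"gripper": 45},{"travel": [-20,140,-45],"rotation": [0,0,0],"gripper": 45},{"travel": [-20,152,-68],"rotation": [0,0,0],"gripper": 45},{"travel": [-20,160,-93],"rotation": [0,0,0],"gripper": 45},{"travel": [-20,162,-118],"rotation": [0,0,0],"gripper": 45},{"travel": [-20,162,-143],"rotation": [0,0,0],"gripper": 45},{"travel": [-20,162,-168],"rotation": [0,0,0],"gripper": 45},{"travel": [-20,162,-193],"rotation": [0,0,0],"gripper": 45},{"travel": [-20,162,-218],"rotation": [0,0,0],"gripper": 45},{"travel": [-20,162,-243],"rotation": [0,0,0],"gripper": 45},{"travel": [-20,162,-268],"rotation": [0,0,0],"gripper": 45},{"travel": [-20,162,-293],"rotation": [0,0,0],"gripper": 45},{"travel": [-20,162,-315],"rotation": [0,0,0],"gripper": 45},{"travel": [-20,162,-328],"rotation": [0,0,0],"gripper": 45},{"travel": [-20,162,-334],"rotation": [0,0,0],"gripper": 45}]'

```text
time_s: 5.78
tcp_pos: [0.616, 0.1073, 0.0897]
tool_rot: [-2.752, 1.569, 1.964]
contact_force: [-0.1, -0.3, -1.2]
finger_gap: 0.622
```

Call:
drive_tool --series '[{"travel": [10,0,0],"rotation": [0,0,0],"gripper": 45},{"travel": [25,0,0],"rotation": [0,0,0],"gripper": 45},{"travel": [35,0,0],"rotation": [0,0,0],"gripper": 45},{"travel": [40,0,0],"rotation": [0,0,0],"gripper": 45},{"travel": [42,0,0],"rotation": [0,0,0],"gripper": 45},{"travel": [42,0,0],"rotation": [0,0,0],"gripper": 45}]'

```text
time_s: 6.28
tcp_pos: [0.616, 0.103, 0.0472]
tool_rot: [-1.155, 1.57, -2.727]
contact_force: [-0.7, -0.1, -1.5]
finger_gap: 0.623
```

```bash
python3 st.py; python3 -c "
from h import *
cv2.imwrite('pics/j3.png',cv2.resize(r.grab_frame('side')[160:400,150:400,::-1],None,fx=2.4,fy=2.4,interpolation=2))"
```

```text
6.2833 [0.616  0.103  0.0472] [-0.6578 -0.0688 -1.4714] 0.6232068398230359 [ 0.0579  0.6052 -0.4264  1.7119  0.3072  0.8924 -0.4975]
[[-0.0011  1.     -0.0011]
 [-0.0005 -0.0011 -1.    ]
 [-1.     -0.0011  0.0005]]
```

View pics/j3.png

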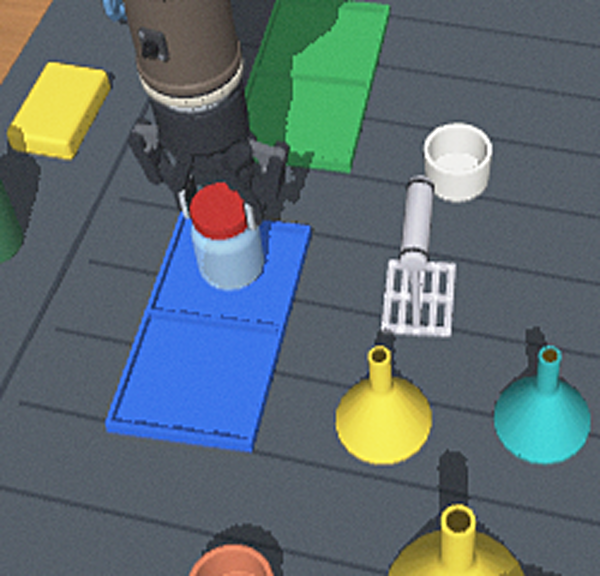

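Call:
drive_tool --series '[{"travel": [4,0,0],"rotation": [0,0,0],"gripper": 45},{"travel": [7,0,0],"rotation": [0,0,0],"gripper": 45},{"travel": [9,0,0],"rotation": [0,0,0],"gripper": 45},{"travel": [10,0,0],"rotation": [0,0,0],"gripper": 45},{"travel": [11,0,0],"rotation": [0,0,0],"gripper": 45},{"travel": [12,0,0],"rotation": [0,0,0],"gripper": 45},{"travel": [12,0,0],"rotation": [0,0,0],"gripper": 45}]'

```text
time_s: 6.92
tcp_pos: [0.6162, 0.104, 0.0358]
tool_rot: [-1.043, 1.571, -2.614]
contact_force: [-0.3, -0.0, -2.2]
finger_gap: 0.625
```

Call:
drive_tool --series '[{"travel": [0.5,0,0],"rotation": [0,0,0],"gripper": 45},{"travel": [1,0,0],"rotation": [0,0,0],"gripper": 45},{"travel": [1.5,0,0],"rotation": [0,0,0],"gripper": 45},{"travel": [1.5,0,0],"rotation": [0,0,0],"gripper": 45}]'

```text
time_s: 7.25
tcp_pos: [0.6164, 0.1042, 0.0351]
tool_rot: [1.742, 1.57, 0.172]
contact_force: [-1.3, -0.3, 3.7]
finger_gap: 0.617
```

Call:
drive_tool --series '[{"travel": [0,0,0],"rotation": [0,0,0],"gripper": 56},{"travel": [0,0,0],"rotation": [0,0,0],"gripper": 62},{"travel": [0,0,0],"rotation": [0,0,0],"gripper": 72},{"travel": [0,0,0],"rotation": [0,0,0],"gripper": 85},{"travel": [0,0,0],"rotation": [0,0,0],"gripper": 85},{"travel": [-10,0,0],"rotation": [0,0,0],"gripper": 85},{"travel": [-30,0,0],"rotation": [0,0,0],"gripper": 85},{"travel": [-60,0,0],"rotation": [0,0,0],"gripper": 85},{"travel": [-95,0,0],"rotation": [0,0,0],"gripper": 85},{"travel": [-125,0,0],"rotation": [0,0,0],"gripper": 85},{"travel": [-145,0,0],"rotation": [0,0,0],"gripper": 85},{"travel": [-150,0,0],"rotation": [0,0,0],"gripper": 85}]'

```text
time_s: 8.25
tcp_pos: [0.6182, 0.1049, 0.1897]
tool_rot: [1.762, 1.564, 0.191]
contact_force: [-0.4, 0.4, 1.0]
finger_gap: 0.997
```

```bash
python3 st.py; python3 -c "
from h import *
cv2.imwrite('pics/j4.png',cv2.resize(r.grab_frame('side')[160:400,150:400,::-1],None,fx=2.4,fy=2.4,interpolation=2))"
```

```text
8.25 [0.6182 0.1049 0.1897] [-0.4184  0.3744  0.9866] 0.997101445777225 [ 0.0906  0.4587 -0.4723  1.5798  0.2237  1.1499 -0.4301]
[[ 0.0068  1.      0.0001]
 [ 0.0013  0.0001 -1.    ]
 [-1.      0.0068 -0.0013]]
```

View pics/j4.png

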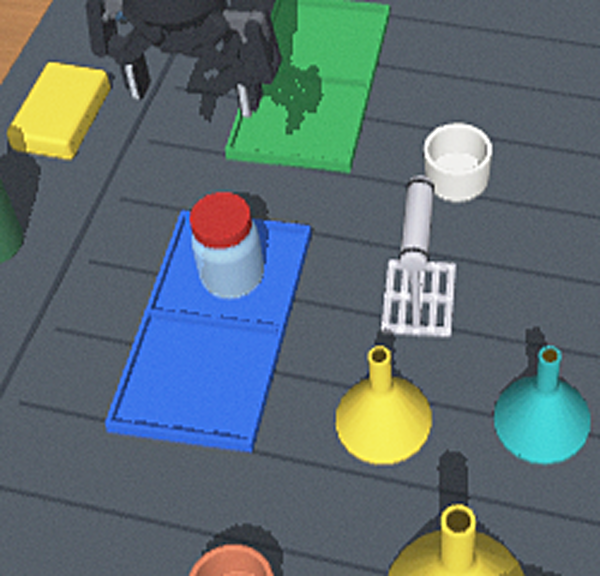

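```bash
python3 -c "
from h import *
for dz in (0,.02,.04,.06):
  for dx in(-.0425,.0425):
    p=S.proj([.6182+dx,.1049,.1897+dz])[0];print(dz,dx,(p-[150,160])*2.4)"
```

```text
0 -0.0425 [251.86498085 148.64670853]
0 0.0425 [155.89949502 132.48683633]
0.02 -0.0425 [249.05584992 132.4269939 ]
0.02 0.0425 [151.70799731 116.23916985]
0.04 -0.0425 [246.16127484 115.71393111]
0.04 0.0425 [147.39069185  99.50382986]
0.06 -0.0425 [243.17729704  98.48466359]
0.06 0.0425 [142.94182817  82.25852558]
```

Call:
drive_tool --series '[{"travel": [0,-10,-7],"rotation": [0,0,0],"gripper": 85},{"travel": [0,-30,-20],"rotation": [0,0,0],"gripper": 85},{"travel": [0,-55,-37],"rotation": [0,0,0],"gripper": 85},{"travel": [0,-80,-54],"rotation": [0,0,0],"gripper": 85},{"travel": [0,-105,-70],"rotation": [0,0,0],"gripper": 70},{"travel": [0,-130,-87],"rotation": [0,0,0],"gripper": 60},{"travel": [0,-152,-102],"rotation": [0,0,0],"gripper": 50},{"travel": [0,-168,-113],"rotation": [0,0,0],"gripper": 45},{"travel": [0,-178,-119],"rotation": [0,0,0],"gripper": 45},{"travel": [10,-179,-120],"rotation": [0,0,0],"gripper": 45},{"travel": [30,-179,-120],"rotation": [0,0,0],"gripper": 45},{"travel": [50,-179,-120],"rotation": [0,0,0],"gripper": 45},{"travel": [70,-179,-120],"rotation": [0,0,0],"gripper": 45},{"travel": [90,-179,-120],"rotation": [0,0,0],"gripper": 45},{"travel": [105,-179,-120],"rotation": [0,0,0],"gripper": 45},{"travel": [115,-179,-120],"rotation": [0,0,0],"gripper": 45},{"travel": [118,-179,-120],"rotation": [0,0,0],"gripper": 45},{"travel": [118,-179,-120],"rotation": [0,0,0],"gripper": 45}]'

```text
time_s: 9.8
tcp_pos: [0.4369, 0.2233, 0.0652]
tool_rot: [-1.182, 1.569, -2.753]
contact_force: [-1.4, -0.5, 1.0]
finger_gap: 0.524
```

```bash
python3 st.py; python3 -c "
from h import *
cv2.imwrite('pics/f1.png',cv2.resize(r.grab_frame('side')[200:400,190:440,::-1],None,fx=3,fy=3,interpolation=2))"
```

```text
9.8 [0.4369 0.2233 0.0652] [-1.4135 -0.4993  0.9872] 0.5243540129162851 [-0.1388  0.4038 -0.5316  2.0205  0.2832  0.7907 -0.8375]
[[-0.002   1.     -0.0006]
 [-0.0008 -0.0006 -1.    ]
 [-1.     -0.002   0.0008]]
```

View pics/f1.png

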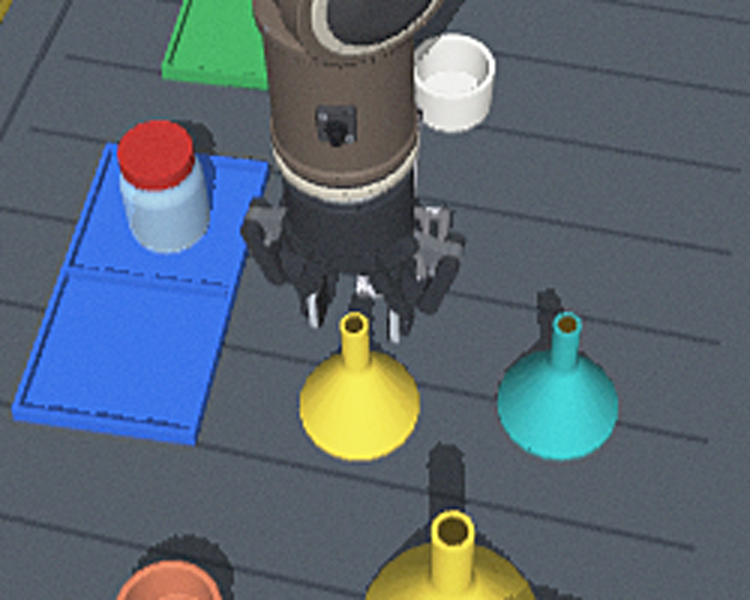

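```bash
python3 -c "
from h import *
cv2.imwrite('pics/f2.png',cv2.resize(r.grab_frame('top')[140:340,120:370,::-1],None,fx=3,fy=3,interpolation=2))
def py(C,uv,y):
  d=C.ray(uv);return C.p+d*(y-C.p[1])/d[1]
for u in((295,308.5),(321.8,313.5)):print(py(S,u,.2233),py(S,u,.2))
"
```

```text
[0.46661193 0.2233     0.08879968] [0.47517244 0.2        0.04982282]
[0.41217119 0.2233     0.08950572] [0.41832491 0.2        0.05056008]
```

View pics/f2.png

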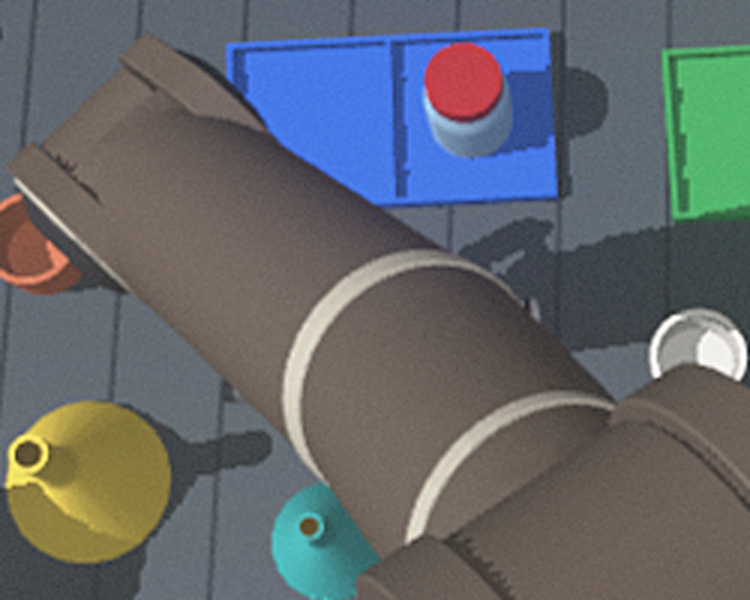

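Call:
drive_tool --series '[{"travel": [4,1,-1],"rotation": [0,0,0],"gripper": 45},{"travel": [8,1,-1],"rotation": [0,0,0],"gripper": 40},{"travel": [8,1,-1],"rotation": [0,0,0],"gripper": 30},{"travel": [8,1,-1],"rotation": [0,0,0],"gripper": 22},{"travel": [8,1,-1],"rotation": [0,0,0],"gripper": 14},{"travel": [8,1,-1],"rotation": [0,0,0],"gripper": 10},{"travel": [8,1,-1],"rotation": [0,0,0],"gripper": 10},{"travel": [8,1,-1],"rotation": [0,0,0],"gripper": 10}]' --grip_force 30

```text
time_s: 10.57
tcp_pos: [0.4384, 0.225, 0.0586]
tool_rot: [1.791, 1.57, 0.22]
contact_force: [0.8, -0.1, 1.7]
finger_gap: 0.188
```

```bash
python3 st.py; python3 -c "
from h import *
cv2.imwrite('pics/f3.png',cv2.resize(r.grab_frame('side')[250:370,230:380,::-1],None,fx=5,fy=5,interpolation=2))
"
```

```text
10.5667 [0.4384 0.225  0.0586] [ 0.7957 -0.0899  1.7109] 0.187636777224663 [-0.1463  0.4153 -0.5262  2.0232  0.294   0.7756 -0.8478]
[[ 0.0005  1.     -0.0002]
 [ 0.0001 -0.0002 -1.    ]
 [-1.      0.0005 -0.0001]]
```

View pics/f3.png

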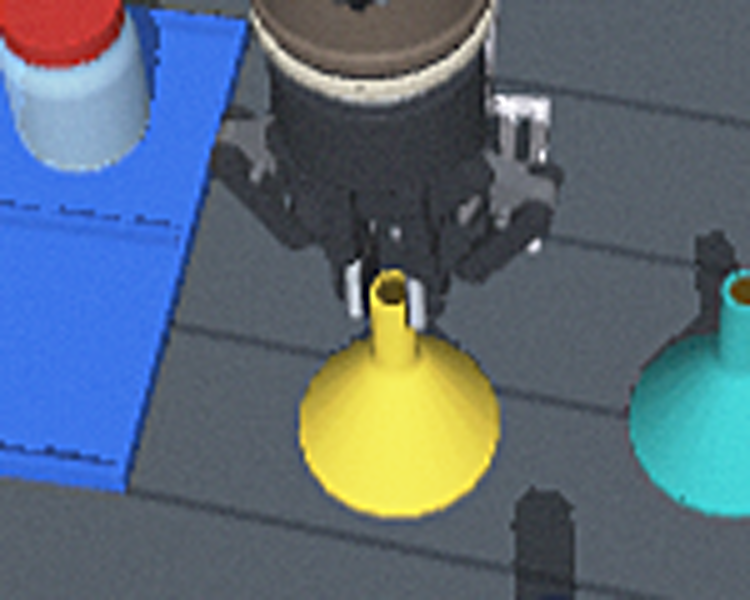

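Call:
drive_tool --series '[{"travel": [-3,0,0],"rotation": [0,0,0],"gripper": 8},{"travel": [-8,0,0],"rotation": [0,0,0],"gripper": 8},{"travel": [-16,0,0],"rotation": [0,0,0],"gripper": 8},{"travel": [-26,0,0],"rotation": [0,0,0],"gripper": 8},{"travel": [-36,0,0],"rotation": [0,0,0],"gripper": 8},{"travel": [-40,0,0],"rotation": [0,0,0],"gripper": 8},{"travel": [-40,0,0],"rotation": [0,0,0],"gripper": 8}]'

```text
time_s: 11.2
tcp_pos: [0.4392, 0.2255, 0.1]
tool_rot: [1.942, 1.568, 0.371]
contact_force: [0.7, -0.6, -1.1]
finger_gap: 0.188
```

```bash
python3 st.py; python3 -c "
from h import *
cv2.imwrite('pics/f4.png',cv2.resize(r.grab_frame('side')[220:370,200:390,::-1],None,fx=4,fy=4,interpolation=2))
"
```

```text
11.2 [0.4392 0.2255 0.1   ] [ 0.6851 -0.5777 -1.1443] 0.18752496069718538 [-0.1181  0.3551 -0.553   1.9871  0.2441  0.8611 -0.8033]
[[ 0.0026  1.     -0.0002]
 [ 0.001  -0.0002 -1.    ]
 [-1.      0.0026 -0.001 ]]
```

View pics/f4.png

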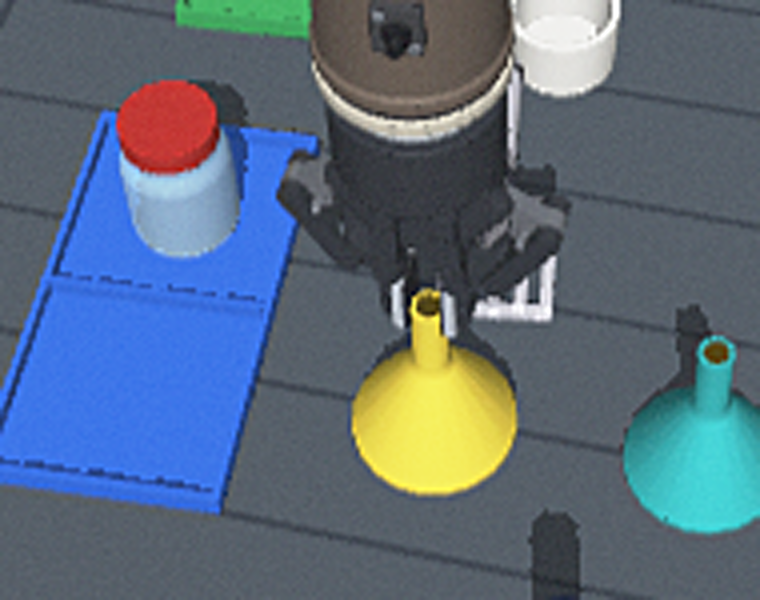

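Call:
drive_tool --series '[{"travel": [-2,8,0],"rotation": [0,0,0],"gripper": 8},{"travel": [-4,24,0],"rotation": [0,0,0],"gripper": 8},{"travel": [-4,44,0],"rotation": [0,0,0],"gripper": 8},{"travel": [-4,66,0],"rotation": [0,0,0],"gripper": 8},{"travel": [-4,88,0],"rotation": [0,0,0],"gripper": 8},{"travel": [-4,110,0],"rotation": [0,0,0],"gripper": 8},{"travel": [-4,132,0],"rotation": [0,0,0],"gripper": 8},{"travel": [-4,150,0],"rotation": [0,0,0],"gripper": 8},{"travel": [-4,162,0],"rotation": [0,0,0],"gripper": 8},{"travel": [-2,169,0],"rotation": [0,0,0],"gripper": 8},{"travel": [5,169,0],"rotation": [0,0,0],"gripper": 8},{"travel": [15,169,0],"rotation": [0,0,0],"gripper": 8},{"travel": [24,169,0],"rotation": [0,0,0],"gripper": 8},{"travel": [28,169,0],"rotation": [0,0,0],"gripper": 8},{"travel": [28,169,0],"rotation": [0,0,0],"gripper": 8}]'

```text
time_s: 12.5
tcp_pos: [0.6056, 0.2247, 0.0686]
tool_rot: [-1.18, 1.568, -2.75]
contact_force: [-0.1, 0.3, -1.1]
finger_gap: 0.19
```

```bash
python3 st.py; python3 -c "
from h import *
cv2.imwrite('pics/f5.png',cv2.resize(r.grab_frame('side')[220:370,170:360,::-1],None,fx=4,fy=4,interpolation=2))
"
```

```text
12.5 [0.6056 0.2247 0.0686] [-0.0904  0.2838 -1.1208] 0.19006601581419644 [-0.1089  0.6193 -0.4692  1.6368  0.3242  0.9668 -0.689 ]
[[-0.0028  1.      0.0008]
 [-0.0012  0.0008 -1.    ]
 [-1.     -0.0028  0.0012]]
```

View pics/f5.png

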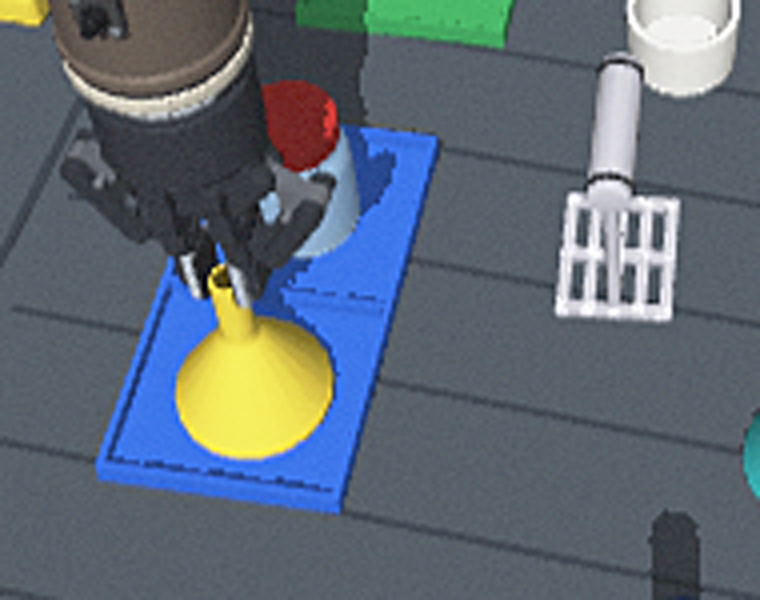

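Call:
drive_tool --series '[{"travel": [2,2,0],"rotation": [0,0,0],"gripper": 8},{"travel": [4,2,0],"rotation": [0,0,0],"gripper": 8},{"travel": [5,2,0],"rotation": [0,0,0],"gripper": 8},{"travel": [6,2,0],"rotation": [0,0,0],"gripper": 8},{"travel": [6,2,0],"rotation": [0,0,0],"gripper": 8}]'

```text
time_s: 12.97
tcp_pos: [0.6092, 0.225, 0.0643]
tool_rot: [-0.815, 1.571, -2.386]
contact_force: [-0.0, 0.5, -1.3]
finger_gap: 0.192
```

Call:
drive_tool --series '[{"travel": [0.7,0,0],"rotation": [0,0,0],"gripper": 8},{"travel": [1.4,0,0],"rotation": [0,0,0],"gripper": 8},{"travel": [2,0,0],"rotation": [0,0,0],"gripper": 8},{"travel": [2,0,0],"rotation": [0,0,0],"gripper": 8}]'

```text
time_s: 13.3
tcp_pos: [0.6096, 0.2251, 0.0626]
tool_rot: [1.913, 1.57, 0.342]
contact_force: [0.3, -0.1, 0.5]
finger_gap: 0.191
```

Call:
drive_tool --series '[{"travel": [0.5,0,0],"rotation": [0,0,0],"gripper": 8},{"travel": [1,0,0],"rotation": [0,0,0],"gripper": 8},{"travel": [1,0,0],"rotation": [0,0,0],"gripper": 8}]'

```text
time_s: 13.55
tcp_pos: [0.6102, 0.2251, 0.0623]
tool_rot: [1.748, 1.569, 0.177]
contact_force: [0.9, -0.1, 5.0]
finger_gap: 0.19
```

Call:
drive_tool --series '[{"travel": [0,0,0],"rotation": [0,0,0],"gripper": 20},{"travel": [0,0,0],"rotation": [0,0,0],"gripper": 28},{"travel": [0,0,0],"rotation": [0,0,0],"gripper": 42},{"travel": [0,0,0],"rotation": [0,0,0],"gripper": 55},{"travel": [0,0,0],"rotation": [0,0,0],"gripper": 55},{"travel": [-10,0,0],"rotation": [0,0,0],"gripper": 55},{"travel": [-30,0,0],"rotation": [0,0,0],"gripper": 55},{"travel": [-60,0,0],"rotation": [0,0,0],"gripper": 55},{"travel": [-90,0,0],"rotation": [0,0,0],"gripper": 55},{"travel": [-115,0,0],"rotation": [0,0,0],"gripper": 55},{"travel": [-130,0,0],"rotation": [0,0,0],"gripper": 55},{"travel": [-130,0,0],"rotation": [0,0,0],"gripper": 55}]'

```text
time_s: 14.55
tcp_pos: [0.611, 0.2263, 0.1965]
tool_rot: [1.956, 1.564, 0.385]
contact_force: [-1.4, 0.4, 0.7]
finger_gap: 0.642
```

```bash
python3 st.py; python3 -c "
from h import *
cv2.imwrite('pics/f6.png',cv2.resize(r.grab_frame('side')[180:370,150:390,::-1],None,fx=3,fy=3,interpolation=2))
"
```

```text
14.55 [0.611  0.2263 0.1965] [-1.3846  0.3502  0.6502] 0.6419440032727951 [-0.0848  0.5019 -0.506   1.5052  0.2547  1.1931 -0.6311]
[[ 0.0065  1.      0.    ]
 [ 0.0026 -0.     -1.    ]
 [-1.      0.0065 -0.0026]]
```

View pics/f6.png

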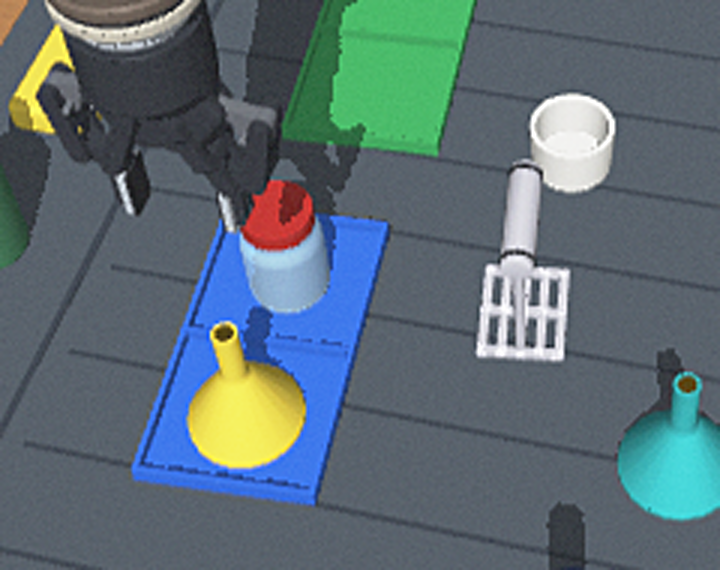

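Call:
drive_tool --series '[{"travel": [0,-10,8],"rotation": [-0.02,0,0],"gripper": 55},{"travel": [0,-30,23],"rotation": [-0.04,0,0],"gripper": 55},{"travel": [0,-55,43],"rotation": [-0.06,0,0],"gripper": 55},{"travel": [0,-80,62],"rotation": [-0.08,0,0],"gripper": 55},{"travel": [0,-105,82],"rotation": [-0.1,0,0],"gripper": 55},{"travel": [0,-130,101],"rotation": [-0.12,0,0],"gripper": 55},{"travel": [0,-152,118],"rotation": [-0.14,0,0],"gripper": 55},{"travel": [0,-166,129],"rotation": [-0.16,0,0],"gripper": 55},{"travel": [0,-172,134],"rotation": [-0.16,0,0],"gripper": 55},{"travel": [5,-172,134],"rotation": [-0.16,0,0],"gripper": 55},{"travel": [15,-172,134],"rotation": [-0.16,0,0],"gripper": 55},{"travel": [30,-172,134],"rotation": [-0.16,0,0],"gripper": 55},{"travel": [45,-172,134],"rotation": [-0.16,0,0],"gripper": 55},{"travel": [50,-172,134],"rotation": [-0.16,0,0],"gripper": 55},{"travel": [50,-172,134],"rotation": [-0.16,0,0],"gripper": 55}]'

```text
time_s: 15.85
tcp_pos: [0.4366, 0.0918, 0.1394]
tool_rot: [-1.886, 1.567, 2.987]
contact_force: [-0.0, 0.1, 0.3]
finger_gap: 0.642
```

```bash
python3 st.py; python3 -c "
from h import *
def py(C,uv,y):
  d=C.ray(uv);return C.p+d*(y-C.p[1])/d[1]
for u in((194.3,251),(228,257)):print(py(S,u,.2263),py(S,u,.2373))
cv2.imwrite('pics/m1.png',cv2.resize(r.grab_frame('side')[150:330,230:430,::-1],None,fx=3.3,fy=3.3,interpolation=2))
"
```

```text
15.85 [0.4366 0.0918 0.1394] [-0.0324  0.0685  0.2624] 0.641992526781202 [ 0.1886  0.2224 -0.57    2.0441  0.1481  0.9179 -0.2999]
[[-0.0037  0.9871  0.1604]
 [ 0.0006  0.1604 -0.9871]
 [-1.     -0.0035 -0.0012]]
[0.64846852 0.2263     0.22552492] [0.64058662 0.2373     0.24116137]
[0.58323729 0.2263     0.22585662] [0.57672464 0.2373     0.24148611]
```

View pics/m1.png

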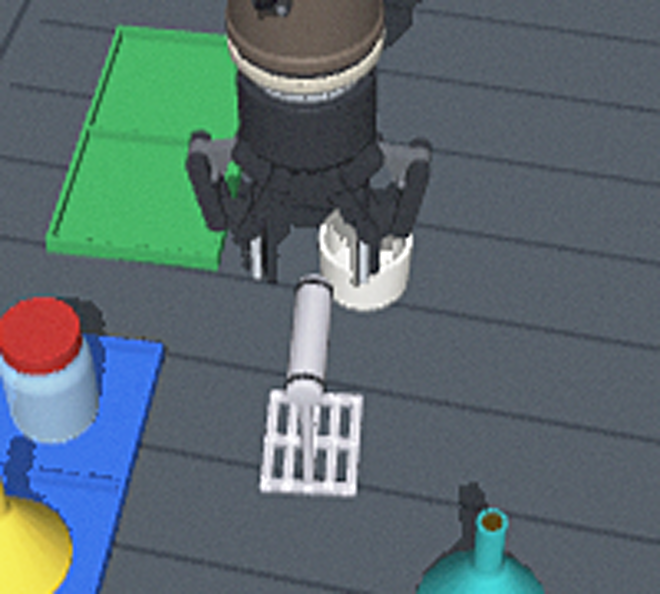

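Call:
drive_tool --series '[{"travel": [10,2,0],"rotation": [0,0,0],"gripper": 55},{"travel": [25,2,0],"rotation": [0,0,0],"gripper": 55},{"travel": [40,2,0],"rotation": [0,0,0],"gripper": 55},{"travel": [52,2,0],"rotation": [0,0,0],"gripper": 55},{"travel": [59,2,0],"rotation": [0,0,0],"gripper": 55},{"travel": [59,2,0],"rotation": [0,0,0],"gripper": 55}]'

```text
time_s: 16.4
tcp_pos: [0.4387, 0.0914, 0.0812]
tool_rot: [-1.727, 1.569, -3.137]
contact_force: [-0.0, -1.0, 0.2]
finger_gap: 0.645
```

```bash
python3 st.py; python3 -c "
from h import *
cv2.imwrite('pics/m2.png',cv2.resize(r.grab_frame('side')[180:330,230:430,::-1],None,fx=3.8,fy=3.8,interpolation=2))
"
```

```text
16.4 [0.4387 0.0914 0.0812] [-0.014  -1.0089  0.1885] 0.6449046346944732 [ 0.1509  0.3123 -0.5442  2.1021  0.2263  0.7845 -0.3731]
[[-0.0017  0.9872  0.1595]
 [-0.      0.1595 -0.9872]
 [-1.     -0.0017 -0.0003]]
```

View pics/m2.png

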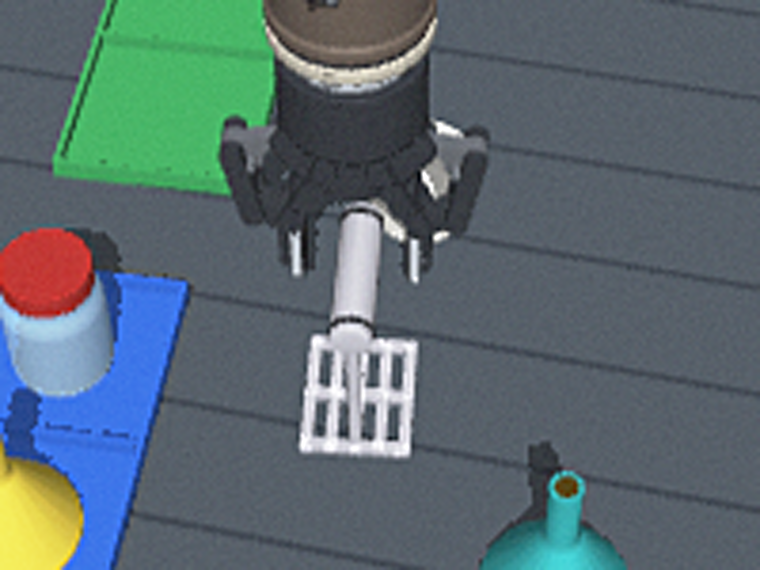

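Call:
drive_tool --series '[{"travel": [3,0,0],"rotation": [0,0,0],"gripper": 50},{"travel": [5,0,0],"rotation": [0,0,0],"gripper": 40},{"travel": [5,0,0],"rotation": [0,0,0],"gripper": 30},{"travel": [5,0,0],"rotation": [0,0,0],"gripper": 20},{"travel": [5,0,0],"rotation": [0,0,0],"gripper": 14},{"travel": [5,0,0],"rotation": [0,0,0],"gripper": 14},{"travel": [5,0,0],"rotation": [0,0,0],"gripper": 14}]' --grip_force 70

```text
time_s: 17.03
tcp_pos: [0.4394, 0.0913, 0.0781]
tool_rot: [1.047, 1.57, -0.364]
contact_force: [-1.8, -0.6, 4.5]
finger_gap: 0.241
```

Call:
drive_tool --series '[{"travel": [-3,0,0],"rotation": [0,0,0],"gripper": 14},{"travel": [-8,0,0],"rotation": [0,0,0],"gripper": 14},{"travel": [-16,0,0],"rotation": [0,0,0],"gripper": 14},{"travel": [-26,0,0],"rotation": [0,0,0],"gripper": 14},{"travel": [-36,0,0],"rotation": [0,0,0],"gripper": 14},{"travel": [-40,0,0],"rotation": [0,0,0],"gripper": 14},{"travel": [-40,0,0],"rotation": [0,0,0],"gripper": 14}]'

```text
time_s: 17.62
tcp_pos: [0.4402, 0.0915, 0.1189]
tool_rot: [1.479, 1.568, 0.068]
contact_force: [-0.2, -0.3, -2.9]
finger_gap: 0.241
```

```bash
python3 st.py; python3 -c "
from h import *
cv2.imwrite('pics/m3.png',cv2.resize(r.grab_frame('side')[160:330,230:430,::-1],None,fx=3.5,fy=3.5,interpolation=2))
"
```

```text
17.6167 [0.4402 0.0915 0.1189] [-0.2344 -0.2755 -2.8533] 0.24075727582524242 [ 0.1772  0.2538 -0.5634  2.0647  0.178   0.8662 -0.3275]
[[ 0.0028  0.9873  0.159 ]
 [ 0.0002  0.159  -0.9873]
 [-1.      0.0028  0.0003]]
```

View pics/m3.png

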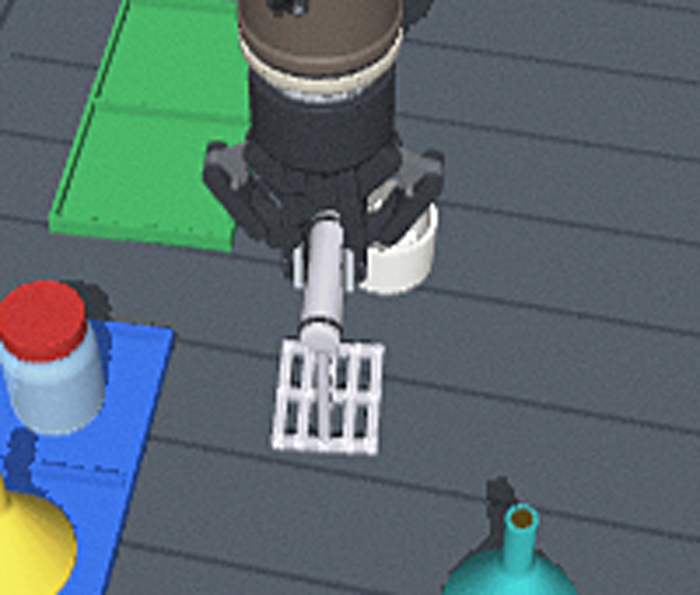

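Call:
drive_tool --series '[{"travel": [-10,3,8],"rotation": [0.005,0,0],"gripper": 14},{"travel": [-20,9,25],"rotation": [0.01,0,0],"gripper": 14},{"travel": [-30,18,48],"rotation": [0.015,0,0],"gripper": 14},{"travel": [-30,27,71],"rotation": [0.02,0,0],"gripper": 14},{"travel": [-30,36,95],"rotation": [0.025,0,0],"gripper": 14},{"travel": [-30,45,119],"rotation": [0.03,0,0],"gripper": 14},{"travel": [-30,54,143],"rotation": [0.04,0,0],"gripper": 14},{"travel": [-30,63,166],"rotation": [0.045,0,0],"gripper": 14},{"travel": [-30,72,190],"rotation": [0.05,0,0],"gripper": 14},{"travel": [-30,81,214],"rotation": [0.055,0,0],"gripper": 14},{"travel": [-30,90,238],"rotation": [0.06,0,0],"gripper": 14},{"travel": [-30,99,261],"rotation": [0.07,0,0],"gripper": 14},{"travel": [-30,108,285],"rotation": [0.08,0,0],"gripper": 14},{"travel": [-30,117,307],"rotation": [0.088,0,0],"gripper": 14},{"travel": [-30,123,324],"rotation": [0.088,0,0],"gripper": 14},{"travel": [-30,127,333],"rotation": [0.088,0,0],"gripper": 14},{"travel": [-30,127,333],"rotation": [0.088,0,0],"gripper": 14}]'

```text
time_s: 19.08
tcp_pos: [0.6176, -0.2202, 0.1467]
tool_rot: [-1.019, 1.57, -2.521]
contact_force: [-0.5, 0.3, -2.7]
finger_gap: 0.243
```

Call:
drive_tool --series '[{"travel": [8,0,0],"rotation": [0,0,0],"gripper": 14},{"travel": [22,0,0],"rotation": [0,0,0],"gripper": 14},{"travel": [37,0,0],"rotation": [0,0,0],"gripper": 14},{"travel": [48,0,0],"rotation": [0,0,0],"gripper": 14},{"travel": [55,0,0],"rotation": [0,0,0],"gripper": 14},{"travel": [57,0,0],"rotation": [0,0,0],"gripper": 14},{"travel": [57,0,0],"rotation": [0,0,0],"gripper": 14}]'

```text
time_s: 19.67
tcp_pos: [0.6173, -0.2165, 0.0899]
tool_rot: [-2.116, 1.57, 2.669]
contact_force: [-0.0, 0.3, -2.3]
finger_gap: 0.241
```

```bash
python3 st.py; python3 -c "
from h import *
cv2.imwrite('pics/m4.png',cv2.resize(r.grab_frame('side')[110:280,220:420,::-1],None,fx=3.5,fy=3.5,interpolation=2))
"
```

```text
19.6667 [ 0.6173 -0.2165  0.0899] [-0.0285  0.2626 -2.3243] 0.24120572597747542 [ 0.5096  0.5872 -0.3599  1.606   0.2349  0.9923  0.1485]
[[-0.0009  0.9974  0.0727]
 [ 0.0004  0.0727 -0.9974]
 [-1.     -0.0008 -0.0005]]
```

View pics/m4.png

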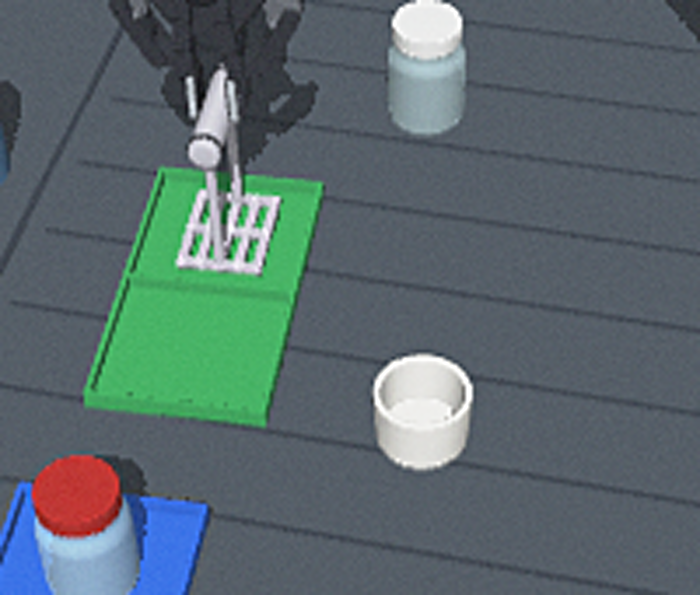

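Masher is centred over the far green compartment. Lower to contact.

Call:
drive_tool --series '[{"travel": [2,0,0],"rotation": [0,0,0],"gripper": 14},{"travel": [4,0,0],"rotation": [0,0,0],"gripper": 14},{"travel": [5.5,0,0],"rotation": [0,0,0],"gripper": 14},{"travel": [6.5,0,0],"rotation": [0,0,0],"gripper": 14},{"travel": [7,0,0],"rotation": [0,0,0],"gripper": 14},{"travel": [7,0,0],"rotation": [0,0,0],"gripper": 14}]'

```text
time_s: 20.22
tcp_pos: [0.6176, -0.2172, 0.0833]
tool_rot: [-1.6, 1.571, -3.098]
contact_force: [-0.2, -0.2, -3.0]
finger_gap: 0.238
```

Call:
drive_tool --series '[{"travel": [0.5,0,0],"rotation": [0,0,0],"gripper": 14},{"travel": [1,0,0],"rotation": [0,0,0],"gripper": 14},{"travel": [1.5,0,0],"rotation": [0,0,0],"gripper": 14},{"travel": [1.5,0,0],"rotation": [0,0,0],"gripper": 14}]'

```text
time_s: 20.55
tcp_pos: [0.6178, -0.2173, 0.0823]
tool_rot: [0.806, 1.57, -0.692]
contact_force: [-0.9, -0.0, 1.7]
finger_gap: 0.241
```

Call:
drive_tool --series '[{"travel": [0,0,0],"rotation": [0,0,0],"gripper": 26},{"travel": [0,0,0],"rotation": [0,0,0],"gripper": 34},{"travel": [0,0,0],"rotation": [0,0,0],"gripper": 46},{"travel": [0,0,0],"rotation": [0,0,0],"gripper": 60},{"travel": [0,0,0],"rotation": [0,0,0],"gripper": 60},{"travel": [-10,0,0],"rotation": [0,0,0],"gripper": 60},{"travel": [-30,0,0],"rotation": [0,0,0],"gripper": 60},{"travel": [-55,0,0],"rotation": [0,0,0],"gripper": 70},{"travel": [-75,0,0],"rotation": [0,0,0],"gripper": 85},{"travel": [-95,0,0],"rotation": [0,0,0],"gripper": 85},{"travel": [-100,0,0],"rotation": [0,0,0],"gripper": 85},{"travel": [-100,0,0],"rotation": [0,0,0],"gripper": 85}]'

```text
time_s: 21.55
tcp_pos: [0.6188, -0.2174, 0.1845]
tool_rot: [1.174, 1.567, -0.324]
contact_force: [0.2, 0.3, 0.1]
finger_gap: 0.995
```

```bash
python3 st.py; python3 -c "
from h import *
cv2.imwrite('pics/m5.png',cv2.resize(r.grab_frame('side')[110:280,220:420,::-1],None,fx=3.5,fy=3.5,interpolation=2))
"
```

```text
21.55 [ 0.6188 -0.2174  0.1845] [0.2139 0.2742 0.0717] 0.994835955176978 [ 0.5221  0.4998 -0.3783  1.5116  0.1946  1.1633  0.1812]
[[ 0.0039  0.9974  0.0719]
 [-0.0013  0.0719 -0.9974]
 [-1.      0.0038  0.0016]]
```

View pics/m5.png

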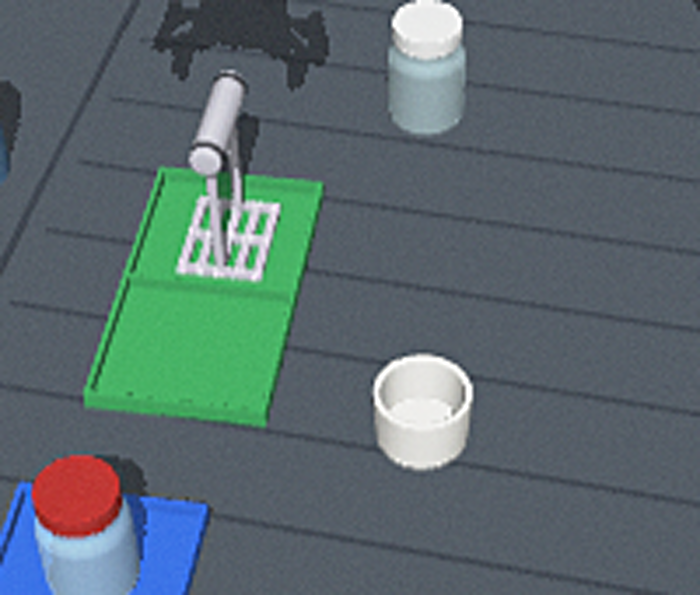

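Call:
drive_tool --series '[{"travel": [0,-8,-8],"rotation": [0,0,0],"gripper": 85},{"travel": [0,-24,-23],"rotation": [0,0,0],"gripper": 85},{"travel": [0,-42,-41],"rotation": [0,0,0],"gripper": 85},{"travel": [0,-62,-60],"rotation": [0,0,0],"gripper": 85},{"travel": [0,-82,-80],"rotation": [0,0,0],"gripper": 85},{"travel": [0,-102,-99],"rotation": [0,0,0],"gripper": 85},{"travel": [0,-122,-119],"rotation": [0,0,0],"gripper": 85},{"travel": [0,-142,-138],"rotation": [0,0,0],"gripper": 85},{"travel": [0,-160,-156],"rotation": [0,0,0],"gripper": 85},{"travel": [0,-170,-166],"rotation": [0,0,0],"gripper": 85},{"travel": [10,-174,-169],"rotation": [0,0,0],"gripper": 85},{"travel": [30,-174,-169],"rotation": [0,0,0],"gripper": 85},{"travel": [55,-174,-169],"rotation": [0,0,0],"gripper": 85},{"travel": [80,-174,-169],"rotation": [0,0,0],"gripper": 85},{"travel": [105,-174,-169],"rotation": [0,0,0],"gripper": 85},{"travel": [125,-174,-169],"rotation": [0,0,0],"gripper": 85},{"travel": [138,-174,-169],"rotation": [0,0,0],"gripper": 85},{"travel": [144,-174,-169],"rotation": [0,0,0],"gripper": 85},{"travel": [144,-174,-169],"rotation": [0,0,0],"gripper": 85},{"travel": [144,-174,-169],"rotation": [0,0,0],"gripper": 85}]'

```text
time_s: 23.27
tcp_pos: [0.432, -0.0611, 0.0378]
tool_rot: [-2.066, 1.57, 2.718]
contact_force: [1.8, -1.0, 0.7]
finger_gap: 0.994
```

```bash
python3 st.py; python3 -c "
from h import *
cv2.imwrite('pics/r1.png',cv2.resize(r.grab_frame('side')[160:280,260:420,::-1],None,fx=4.5,fy=4.5,interpolation=2))
"
```

```text
23.2667 [ 0.432  -0.0611  0.0378] [ 1.7958 -1.0372  0.7357] 0.9938794175304918 [ 0.4031  0.3557 -0.4415  2.1695  0.2436  0.6632 -0.1354]
[[-0.0006  0.9974  0.072 ]
 [ 0.0003  0.072  -0.9974]
 [-1.     -0.0006 -0.0003]]
```

View pics/r1.png

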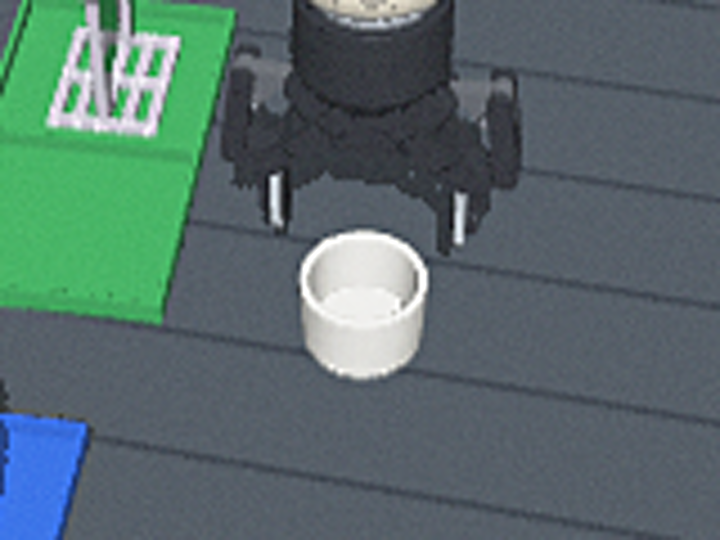

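Call:
drive_tool --series '[{"travel": [8,1,0],"rotation": [0,0,0],"gripper": 85},{"travel": [18,1,0],"rotation": [0,0,0],"gripper": 85},{"travel": [26,1,0],"rotation": [0,0,0],"gripper": 85},{"travel": [30,1,0],"rotation": [0,0,0],"gripper": 85},{"travel": [30,1,0],"rotation": [0,0,0],"gripper": 85}]'

```text
time_s: 23.73
tcp_pos: [0.432, -0.0609, 0.0067]
tool_rot: [-1.799, 1.569, 2.986]
contact_force: [-0.6, -0.1, -0.1]
finger_gap: 0.996
```

```bash
python3 st.py; python3 -c "
from h import *
cv2.imwrite('pics/r2.png',cv2.resize(r.grab_frame('side')[160:280,260:420,::-1],None,fx=4.5,fy=4.5,interpolation=2))
"
```

```text
23.7333 [ 0.432  -0.0609  0.0067] [-0.5592 -0.0702 -0.1041] 0.99645939388555 [ 0.3727  0.4132 -0.4115  2.1897  0.2916  0.5916 -0.1799]
[[-0.002   0.9974  0.0721]
 [ 0.0003  0.0721 -0.9974]
 [-1.     -0.002  -0.0005]]
```

View pics/r2.png

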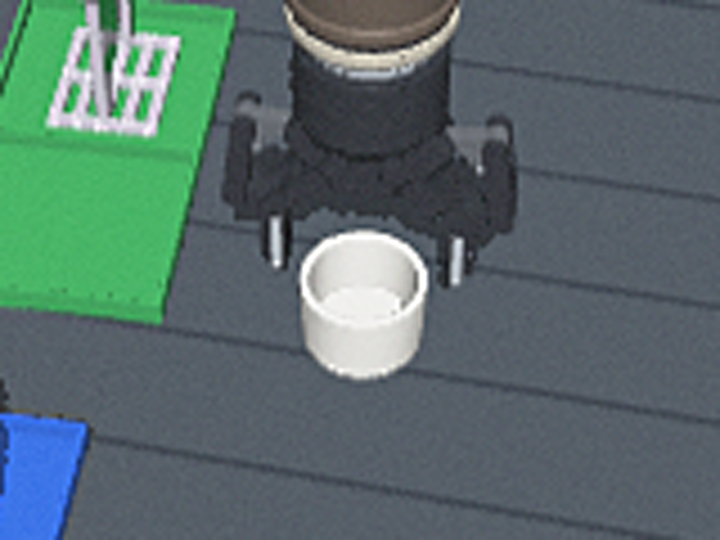

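Call:
drive_tool --series '[{"travel": [4,1,0],"rotation": [0,0,0],"gripper": 85},{"travel": [8,1,0],"rotation": [0,0,0],"gripper": 85},{"travel": [10,1,0],"rotation": [0,0,0],"gripper": 85},{"travel": [10,1,0],"rotation": [0,0,0],"gripper": 85}]'

```text
time_s: 24.12
tcp_pos: [0.4336, -0.061, -0.0025]
tool_rot: [-1.769, 1.57, 3.015]
contact_force: [0.2, -1.0, 0.8]
finger_gap: 0.992
```

Call:
drive_tool --series '[{"travel": [0,0,0],"rotation": [0,0,0],"gripper": 78},{"travel": [0,0,0],"rotation": [0,0,0],"gripper": 72},{"travel": [0,0,0],"rotation": [0,0,0],"gripper": 66},{"travel": [0,0,0],"rotation": [0,0,0],"gripper": 58},{"travel": [0,0,0],"rotation": [0,0,0],"gripper": 52},{"travel": [0,0,0],"rotation": [0,0,0],"gripper": 52},{"travel": [0,0,0],"rotation": [0,0,0],"gripper": 52}]' --grip_force 40

```text
time_s: 24.7
tcp_pos: [0.4343, -0.061, -0.0011]
tool_rot: [0.903, 1.57, -0.596]
contact_force: [-2.5, 0.8, 13.7]
finger_gap: 0.757
```

```bash
python3 st.py; python3 -c "
from h import *
cv2.imwrite('pics/r3.png',cv2.resize(r.grab_frame('side')[160:280,260:420,::-1],None,fx=4.5,fy=4.5,interpolation=2))
"
```

```text
24.7 [ 0.4343 -0.061  -0.0011] [-2.4943  0.7913 13.7014] 0.7566068538612929 [ 0.3623  0.4291 -0.4013  2.1921  0.3062  0.5715 -0.1943]
[[ 0.0008  0.9975  0.0714]
 [-0.0006  0.0714 -0.9975]
 [-1.      0.0008  0.0006]]
```

View pics/r3.png

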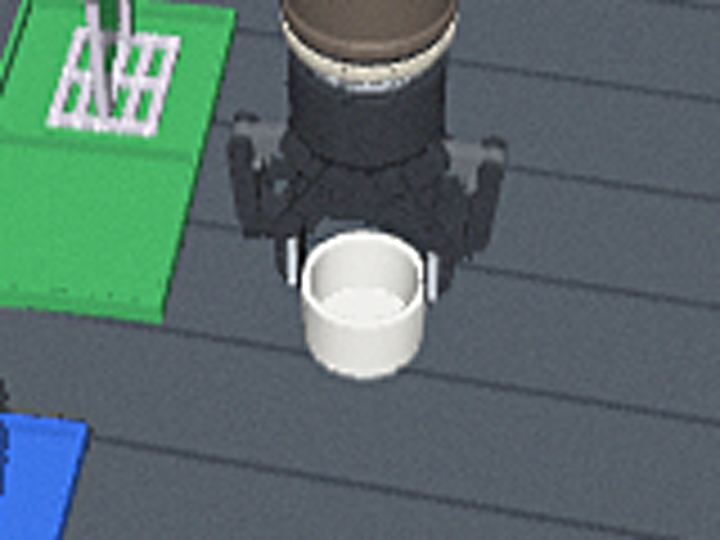

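Call:
drive_tool --series '[{"travel": [-3,0,0],"rotation": [0,0,0],"gripper": 52},{"travel": [-8,0,0],"rotation": [0,0,0],"gripper": 52},{"travel": [-16,0,0],"rotation": [0,0,0],"gripper": 52},{"travel": [-26,0,0],"rotation": [0,0,0],"gripper": 52},{"travel": [-36,0,0],"rotation": [0,0,0],"gripper": 52},{"travel": [-40,0,0],"rotation": [0,0,0],"gripper": 52},{"travel": [-40,0,0],"rotation": [0,0,0],"gripper": 52}]'

```text
time_s: 25.33
tcp_pos: [0.4349, -0.0612, 0.0393]
tool_rot: [1.28, 1.568, -0.219]
contact_force: [0.4, 0.1, -1.7]
finger_gap: 0.759
```

```bash
python3 st.py; python3 -c "
from h import *
cv2.imwrite('pics/r4.png',cv2.resize(r.grab_frame('side')[140:280,250:420,::-1],None,fx=4,fy=4,interpolation=2))
"
```

```text
25.3333 [ 0.4349 -0.0612  0.0393] [ 0.3897  0.1297 -1.6619] 0.7585722457101137 [ 0.4035  0.3554 -0.4429  2.1646  0.2449  0.6655 -0.137 ]
[[ 0.0026  0.9974  0.0716]
 [-0.0006  0.0716 -0.9974]
 [-1.      0.0026  0.0008]]
```

View pics/r4.png

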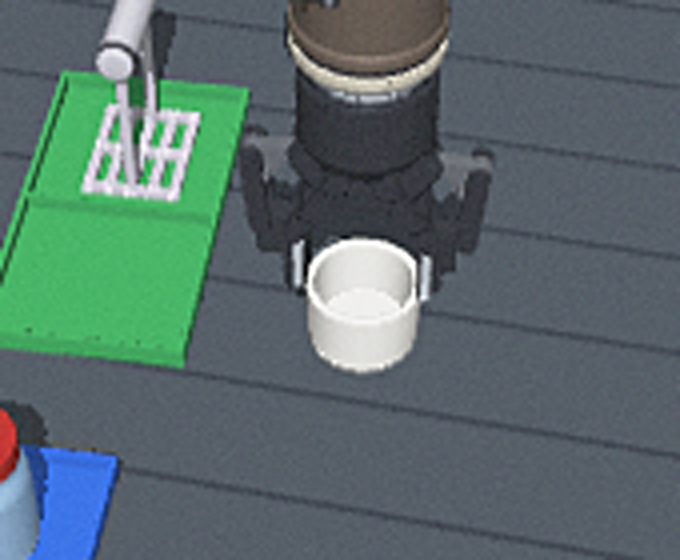

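Call:
drive_tool --series '[{"travel": [-4,8,2],"rotation": [0,0,0],"gripper": 52},{"travel": [-6,24,6],"rotation": [0,0,0],"gripper": 52},{"travel": [-6,44,12],"rotation": [0,0,0],"gripper": 52},{"travel": [-6,66,17],"rotation": [0,0,0],"gripper": 52},{"travel": [-6,88,23],"rotation": [0,0,0],"gripper": 52},{"travel": [-6,110,29],"rotation": [0,0,0],"gripper": 52},{"travel": [-6,132,35],"rotation": [0,0,0],"gripper": 52},{"travel": [-6,152,40],"rotation": [0,0,0],"gripper": 52},{"travel": [-6,166,44],"rotation": [0,0,0],"gripper": 52},{"travel": [-6,172,45],"rotation": [0,0,0],"gripper": 52},{"travel": [2,172,45],"rotation": [0,0,0],"gripper": 52},{"travel": [12,172,45],"rotation": [0,0,0],"gripper": 52},{"travel": [21,172,45],"rotation": [0,0,0],"gripper": 52},{"travel": [26,172,45],"rotation": [0,0,0],"gripper": 52},{"travel": [26,172,45],"rotation": [0,0,0],"gripper": 52}]'

```text
time_s: 26.63
tcp_pos: [0.6066, -0.0934, 0.0099]
tool_rot: [-1.712, 1.567, 3.073]
contact_force: [-0.2, -0.3, -0.9]
finger_gap: 0.758
```

```bash
python3 st.py; python3 -c "
from h import *
cv2.imwrite('pics/r5.png',cv2.resize(r.grab_frame('side')[110:280,220:420,::-1],None,fx=3.5,fy=3.5,interpolation=2))
"
```

```text
26.6333 [ 0.6066 -0.0934  0.0099] [-0.2256 -0.2603 -0.8861] 0.7584756064204126 [ 0.343   0.633  -0.3767  1.7609  0.3052  0.8093 -0.1083]
[[-0.0036  0.9974  0.0722]
 [ 0.0002  0.0722 -0.9974]
 [-1.     -0.0035 -0.0005]]
```

View pics/r5.png

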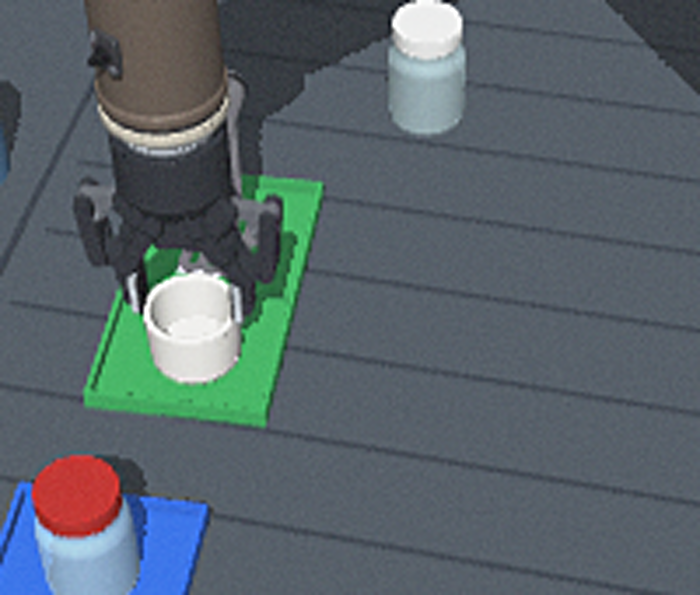

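Call:
drive_tool --series '[{"travel": [2,1,0],"rotation": [0,0,0],"gripper": 52},{"travel": [3.5,2,0],"rotation": [0,0,0],"gripper": 52},{"travel": [5,2,0],"rotation": [0,0,0],"gripper": 52},{"travel": [6,2,0],"rotation": [0,0,0],"gripper": 52},{"travel": [6,2,0],"rotation": [0,0,0],"gripper": 52}]'

```text
time_s: 27.1
tcp_pos: [0.6107, -0.0934, 0.0058]
tool_rot: [-0.454, 1.571, -1.953]
contact_force: [-0.2, -0.3, -1.7]
finger_gap: 0.755
```

Call:
drive_tool --series '[{"travel": [0.5,0,0],"rotation": [0,0,0],"gripper": 52},{"travel": [1,0,0],"rotation": [0,0,0],"gripper": 52},{"travel": [1.5,0,0],"rotation": [0,0,0],"gripper": 52},{"travel": [1.5,0,0],"rotation": [0,0,0],"gripper": 52}]'

```text
time_s: 27.43
tcp_pos: [0.6106, -0.0934, 0.0043]
tool_rot: [-1.494, 1.571, -2.993]
contact_force: [-0.6, -0.3, -1.9]
finger_gap: 0.756
```

Call:
drive_tool --series '[{"travel": [0.5,0,0],"rotation": [0,0,0],"gripper": 52},{"travel": [1,0,0],"rotation": [0,0,0],"gripper": 52},{"travel": [1.5,0,0],"rotation": [0,0,0],"gripper": 52},{"travel": [2,0,0],"rotation": [0,0,0],"gripper": 52},{"travel": [2,0,0],"rotation": [0,0,0],"gripper": 52}]'

```text
time_s: 27.85
tcp_pos: [0.6108, -0.0934, 0.0031]
tool_rot: [0.429, 1.57, -1.07]
contact_force: [-3.6, 0.4, 5.7]
finger_gap: 0.752
```

Seated (force turned from −1.9 to +5.7 N). Release and retreat.

Call:
drive_tool --series '[{"travel": [0,0,0],"rotation": [0,0,0],"gripper": 66},{"travel": [0,0,0],"rotation": [0,0,0],"gripper": 72},{"travel": [0,0,0],"rotation": [0,0,0],"gripper": 80},{"travel": [0,0,0],"rotation": [0,0,0],"gripper": 85},{"travel": [0,0,0],"rotation": [0,0,0],"gripper": 85},{"travel": [-6,0,0],"rotation": [0,0,0],"gripper": 85},{"travel": [-20,0,0],"rotation": [0,0,0],"gripper": 85},{"travel": [-45,0,0],"rotation": [0,0,0],"gripper": 85},{"travel": [-80,0,0],"rotation": [0,0,0],"gripper": 85},{"travel": [-115,0,0],"rotation": [0,0,0],"gripper": 85},{"travel": [-150,0,0],"rotation": [0,0,0],"gripper": 85},{"travel": [-185,0,0],"rotation": [0,0,0],"gripper": 85},{"travel": [-200,-15,0],"rotation": [0,0,0],"gripper": 85},{"travel": [-210,-40,0],"rotation": [0,0,0],"gripper": 85},{"travel": [-210,-70,0],"rotation": [0,0,0],"gripper": 85},{"travel": [-210,-100,0],"rotation": [0,0,0],"gripper": 85},{"travel": [-210,-130,0],"rotation": [0,0,0],"gripper": 85},{"travel": [-210,-150,0],"rotation": [0,0,0],"gripper": 85},{"travel": [-210,-155,0],"rotation": [0,0,0],"gripper": 85},{"travel": [-210,-155,0],"rotation": [0,0,0],"gripper": 85}]'

```text
time_s: 29.52
tcp_pos: [0.4556, -0.1049, 0.2139]
tool_rot: [0.8, 1.568, -0.7]
contact_force: [0.8, -0.6, -0.4]
finger_gap: 0.995
```

```bash
python3 st.py; python3 -c "
from h import *
for n in('side','top'): cv2.imwrite(f'pics/end_{n}.png',r.grab_frame(n)[:,:,::-1])
"
```

```text
29.5167 [ 0.4556 -0.1049  0.2139] [ 0.7832 -0.6356 -0.4165] 0.9951988300791991 [ 0.5406  0.1547 -0.4648  1.9141  0.0797  1.0883  0.1149]
[[ 0.0019  0.9975  0.0711]
 [-0.0016  0.0711 -0.9975]
 [-1.      0.0018  0.0017]]
```

View pics/end_side.png

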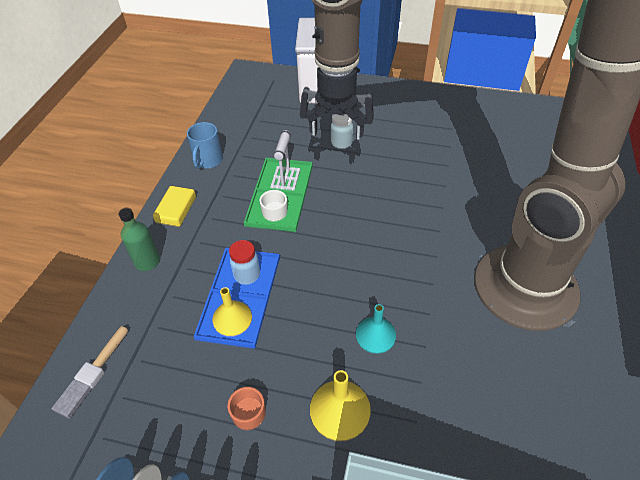

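View pics/end_top.png

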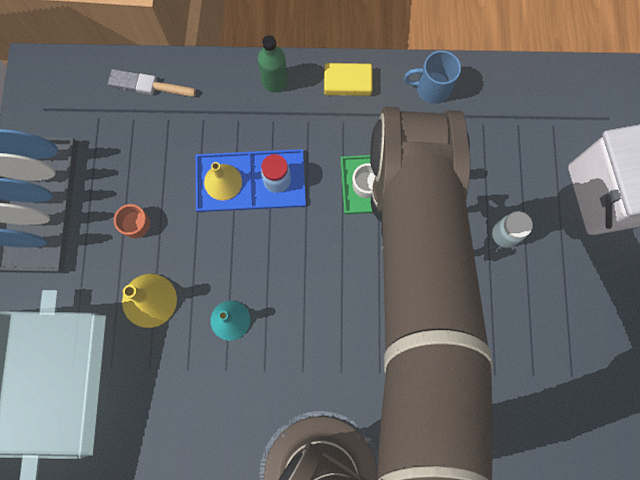

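```bash
python3 -c "
from h import *
i=cv2.imread('pics/end_side.png');a=cv2.resize(i[120:360,180:330],None,fx=2.5,fy=2.5,interpolation=2)
j=cv2.imread('pics/end_top.png');b=cv2.resize(j[140:220,185:315],None,fx=3,fy=3,interpolation=2)
c=np.zeros((600,375+390,3),np.uint8);c[:,:375]=a;c[:240,375:]=b
cv2.imwrite('pics/endz.png',c)
for n,p in (('white jar 0','pics/top0.png'),('end','pics/end_top.png')):
  h=cv2.cvtColor(cv2.imread(p),cv2.COLOR_BGR2HSV);m=cv2.inRange(h,(3,100,60),(14,255,255))[195:245,105:155];w=cv2.inRange(h,(0,0,185),(180,30,255))[205:245,495:540]
  print(n,[ (cv2.moments(q,True)['m10']/cv2.moments(q,True)['m00'],cv2.moments(q,True)['m01']/cv2.moments(q,True)['m00']) for q in(m,w)])
"
```

```text
white jar 0 [(26.039106145251395, 25.61564245810056), (23.30164533820841, 18.948811700182816)]
end [(26.249721293199553, 25.65886287625418), (25.727272727272727, 28.649350649350648)]
```

View pics/endz.png

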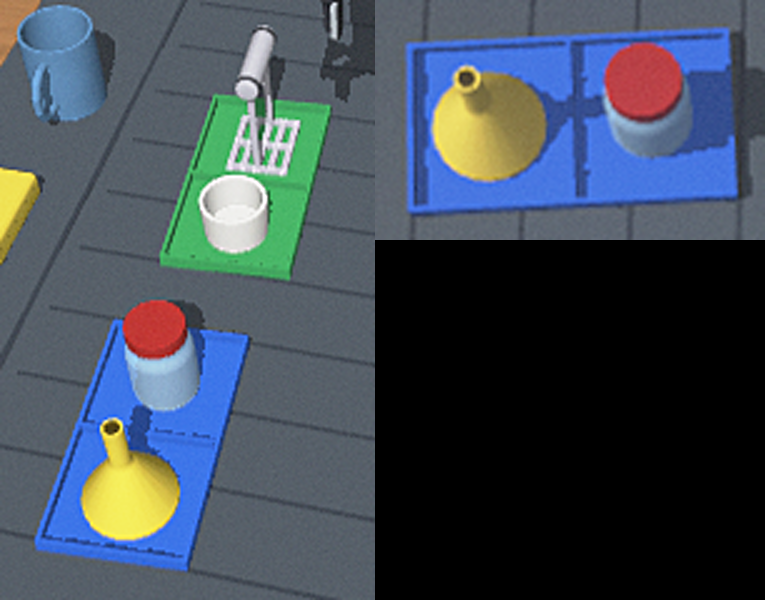

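```bash
python3 -c "
from bench import r
print(r.close_job())"
```

```text
the job is handed in; nothing more can be done
None
```

I made up both kits and handed the job in at about 30 s of the 120 s allowed. The red-lidded jar and the small yellow funnel are in the blue tray, and the steel masher and the white ramekin are in the green tray. Each has its own compartment. Each was lowered until the wrist force showed it had touched the floor, and only then released.

**Last checks:**
- The final pictures show all four things upright and inside their walls, with the gripper about 0.2 m up and touching nothing.
- The brown ramekin's centre moved 0.2 pixel between the first and last pictures, so it was not disturbed.

**Checks that disagreed:**
- **White-lidded jar:** its colour-mask centre shifted by up to 10 pixels. I put this down to the arm's shadow on its lid: it looks unmoved in the picture and the fingers never came near it.
- **Finger height:** in the side view the pads looked about 15–25 mm higher relative to the TCP than the description says. I set the grasp heights from the pictures instead. As a result the jar was held near its lid and the ramekin by the upper part of its wall; both holds stayed firm.
- **Green tray, top view:** the arm hid the masher and part of the green tray from the top camera, so that tray was confirmed mainly from the side view.

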